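# Unstack the maple shapes into their sorting moulds

### The job

The four maple puzzle blocks have been left piled up as two small towers. Take the towers apart and put every block, the same way up as it lies now, flat on the bottom of the pale blue mould whose well has its shape: bar, cross, square and disc. Do not tip any block over, and leave the bell and the cup that stand among the moulds where they are.

Things in the scene. Friction and masses are not known exactly. Their poses are not given: they have to be found in the camera images.
- bar: Oblong block, 56 mm (its x) by 26 mm (its y). Solid maple, 36 mm tall. Origin: centre of its underside; z up. At the start it lies on top of one of the two large blocks (the square or the disc, either may be), about centred, turned anyhow.
- cross: Plus-shaped block, 48 mm from arm end to arm end both ways, arms 18 mm wide along its x and y. Solid maple, 36 mm tall. Origin: centre of its underside; z up. At the start it lies on top of one of the two large blocks (the square or the disc, either may be), about centred, turned anyhow.
- square: Large square block, 60 mm by 60 mm, sides along its x and y. Solid maple, 36 mm tall. Origin: centre of its underside; z up. At the start it stands on the surface and carries one of the two small blocks (bar or cross, either may be).
- disc: Large round block, 62 mm in diameter. Solid maple, 36 mm tall. Origin: centre of its underside; z up. At the start it stands on the surface and carries one of the two small blocks (bar or cross, either may be).
- mould_bar: Mould with an oblong well 72 mm (its x) by 42 mm (its y). Pale blue silicone, fixed to the surface, turned anyhow. Floor of the well 5 mm and rim 14 mm above the surface, rim walls 8 mm thick. Origin: on the surface under the centre of the well; z up.
- mould_cross: Square mould with a plus-shaped well, 64 mm from end to end, arms 34 mm wide along its x and y; 80 mm outside. Pale blue silicone, fixed to the surface, turned anyhow. Floor of the well 5 mm and rim 14 mm above the surface, rim walls 8 mm thick. Origin: on the surface under the centre of the well; z up.
- mould_square: Mould with a square well, 76 mm by 76 mm along its x and y; 92 mm outside. Pale blue silicone, fixed to the surface, turned anyhow. Floor of the well 5 mm and rim 14 mm above the surface, rim walls 8 mm thick. Origin: on the surface under the centre of the well; z up.
- mould_disc: Round mould with a round well 78 mm in diameter; 94 mm outside. Pale blue silicone, fixed to the surface, turned anyhow. Floor of the well 5 mm and rim 14 mm above the surface, rim walls 8 mm thick. Origin: on the surface under the centre of the well; z up.
- bell: Bystander: stainless desk bell with a press button on top, 68 mm across, 49 mm tall, loose among the moulds. Origin: centre of its underside.
- cup: Bystander: white plastic cup standing upside down, 66 mm across at its foot, 65 mm tall, loose among the moulds. Origin: centre of its underside.

How it is judged:
At the end, for the whole second after the job is handed in: Each of the four blocks lies flat (within 0.1 rad) on the floor of the mould of its own shape (underside under 9 mm above the surface, centre within 14 mm of the well's centre), at rest (horizontal distance between bar and mould_bar below 0.014 m and z of bar in the frame of mould_bar below 0.009 m and angle between each of bar, cross, square, disc's own z axis and vertical below 0.1 rad and linear speed of each of bar, cross, square, disc below 0.02 m/s and angular speed of each of bar, cross, square, disc below 0.2 rad/s and horizontal distance between cross and mould_cross below 0.014 m and z of cross in the frame of mould_cross below 0.009 m and horizontal distance between square and mould_square below 0.014 m and z of square in the frame of mould_square below 0.009 m and horizontal distance between disc and mould_disc below 0.014 m and z of disc in the frame of mould_disc below 0.009 m); the robot touches nothing.
It fails at once if a block is tipped over (more than 0.7 rad) (angle between any of bar, cross, square, disc's own z axis and vertical above 0.7 rad).
It fails at once if the bell or the cup is moved more than 20 mm (distance of any of bell, cup from where it was at the start of the episode above 0.02 m).
It also fails if it takes over 112 s, if anything falls off the work surface, if the arm or the gripper's body presses on something with over 40 N, if the wrist force passes 120 N, or if a joint passes its speed limit or range.

### The arm

A 6-joint arm with a two-finger parallel gripper is mounted at the origin on the work surface. World frame = base frame: x ahead of the robot, y to its left, z up, the work surface at z = 0. Lengths are in m, angles in rad, forces in N, time in s.
With the tool pointing down it reaches from about 0.25 to 0.775 m from the base axis. Payload 4 kg.
Tool frame: the origin (TCP) lies on the centre line of the jaws, within the pads' length; the fingertips stand 8 mm ahead of it and the grasp point (between the pads) lies 11 mm behind it; y points along the fingers, x is the direction in which the jaws open and shut, and the axes are right-handed (so a half turn about y gives the same grasp; the last joint's range is limited). The gripper opens to 94 mm and grips with 3 to 60 N. Pads are 16 mm wide; open, the fingers measure 119 mm over their backs; the gripper's body (75 mm by 177 mm) begins 78 mm behind the grasp point.
Start: joints at [1.132, 0.087, 1.371, -0, 1.684, -0.103], TCP at [0.181, 0.519, 0.185] pointing down, gripper open.
Joint ranges: [-3.1, 3.1], [-0.76, 2.03], [0.27, 2.55], [-1.08, 4.22], [0.17, 2.65], [-2.57, 2.57]. Speed limits (rad/s): [2.79, 2.79, 3.14, 3.14, 3.14, 3.14].

### API

Orientations are given as [roll, pitch, yaw] about the fixed x, y, z axes, in that order (R = Rz(yaw) Ry(pitch) Rx(roll)).
In Python, from bench import robot gives the robot as it stands.
- The arm moves only by the tool step_arm, never from a script. Its argument "commands" is a list of rows, each an object with "xyz": the shift along the world's x, y, z in m, a list of three; "twist": the turn, a rotation vector about the world's x, y, z in degrees, a list of three. In form: [{"xyz": [tx, ty, tz], "twist": [ax, ay, az]}, ...]. A call has 1 to 12 rows; each row is the pose to reach, as a shift and turn from the pose commanded when the call began; what a row does not reach only later rows make up. A row lasts 1/12 s, in which the tool goes at most 41.7 mm and 7.16 degrees, less where a joint would pass 70% of its speed; a pose out of reach is approached as far as the arm can. A call with a gripper value outside its range is refused whole. "fingers" is the closure in counts, from 0 (fully open) to 255 (shut), set as the call begins (left out, the last holds). The fingers move at their own pace and stop on an object; the grip force is fixed at half the most. Time passes only in rows, so rows that repeat a pose let the fingers close. It gives the time, the measured TCP pose, the force and the opening at its end, in the units of the state.
- robot.get_obs(): the state, without advancing time (a new reading comes with each control period).
- robot.snapshot(name): name is "side" or "top" or "wrist"; returns (picture, depth): 480x640x3 uint8, red, green, blue; 480x640 float32, m along the optical axis (not along the pixel's ray), 0 where there is no reading.
- robot.camera_info(name): a dict with "fx", "fy", "cx", "cy" (pixels), "k1" (the pictures are not rectified: a ray, as slopes to the right and down, at radius r is drawn at 1 + k1 r^2 times it, then the intrinsics apply), "R" (3x3) and "t" (3): a world point X has camera coordinates R X + t. Camera axes: x right, y down, z forward; pixel columns grow to the right and rows downward; lengths in m; the calibration is good to about 2 mm. A picture is of the moment at which its call begins: read the wrist's pose just before it. camera_info takes no time and is no camera call; for the wrist camera it gives the pose at the moment of the call.
- robot.close_job(): hands the job in, once; it reports no verdict.
The state is a dict: "time": time; "joint_positions": joint angles; "qvel": joint speeds; "joint_torque": joint torques, N m; "tool_pos": TCP position; "ee_rot": TCP orientation; "wrist_force": force on the tool from outside, world axes, zero at the start; "wrist_torque": the same for the moment, N m; "width": finger opening in m.
Only numpy, scipy, OpenCV 4.12 (cv2) and the standard library are available. Lean on these libraries where they do the work, as an engineer would, in place of code of your own. Each camera call takes 0.05 s, during which the arm holds its last target.

## Working session

There is one attempt and no reset: what is moved stays moved. The work goes in short steps, Python scripts to look and compute and a tool call to move; the robot and the scene stay as the last step left them, time stands still between calls to the robot, and variables do not carry over. Pictures are saved under pics/ and viewed, and the job is handed in when it is done.

Besides the shell and the picture viewer there is one more tool, called as name(argument=value, ...), one argument or row to a line, values as JSON. step_arm: Moves the arm, as the interface text tells. Its arguments: {"type":"object","properties":{"commands":{"type":"array"},"fingers":{"type":"number"}},"required":["commands"]}

```bash
ls; mkdir -p pics; python3 - <<'E'
from bench import robot
import cv2,numpy as np
o=robot.get_obs();print({k:np.round(v,4).tolist() for k,v in o.items()})
for n in ["top","side","wrist"]:
    c=robot.camera_info(n);print(n,c)
    p,d=robot.snapshot(n);cv2.imwrite(f"pics/{n}0.png",p[:,:,::-1]);np.save(f"pics/{n}0d.npy",d)
    print(d.min(),d.max())
E
```

```text
pics
{'time': 0.0, 'joint_positions': [1.1319, 0.088, 1.3722, -0.0, 1.6836, -0.1031], 'qvel': [-0.002, 0.0003, -0.0001, 0.0005, -0.0005, 0.0011], 'joint_torque': [0.0002, -34.0179, -30.2429, 0.0719, 0.0329, -0.0002], 'tool_pos': [0.181, 0.5187, 0.184], 'ee_rot': [-1.5706, 0.0022, 1.235], 'wrist_force': [-0.5865, 0.1883, -0.3817], 'wrist_torque': [-0.0055, -0.04, -0.0412], 'width': 0.094}
top {'fx': 530.6754780785878, 'fy': 530.6754780785878, 'cx': 318.52640618125287, 'cy': 245.276755289256, 'k1': -0.1585639917332392, 'R': array([[-7.53620670e-04, -9.99826323e-01,  1.86213844e-02],
       [-9.92473912e-01, -1.53244366e-03, -1.22446663e-01],
       [ 1.22453933e-01, -1.85735165e-02, -9.92300387e-01]]), 't': array([-0.01020303,  0.55118173,  0.99499748])}
0.0 1.9508444
side {'fx': 487.6039098666247, 'fy': 487.6039098666247, 'cx': 310.33587086380135, 'cy': 239.5978277301709, 'k1': -0.03717625061951023, 'R': array([[-0.99991186, -0.00402131, -0.01265349],
       [ 0.00482886,  0.77761857, -0.62871777],
       [ 0.01236786, -0.62872345, -0.77753061]]), 't': array([0.53174784, 0.02310043, 0.7775987 ])}
0.0 2.3694508
wrist {'fx': 399.76123547945804, 'fy': 399.76123547945804, 'cx': 324.3051110668788, 'cy': 235.5945378195682, 'k1': 0.030232937444821032, 'R': array([[ 0.32917468,  0.94426322, -0.00331766],
       [ 0.91382498, -0.31767487,  0.25299522],
       [ 0.23784015, -0.08631138, -0.96746184]]), 't': array([-0.5486164 , -0.02647623,  0.39161275])}
0.0 1.1770636
```

View pics/top0.png

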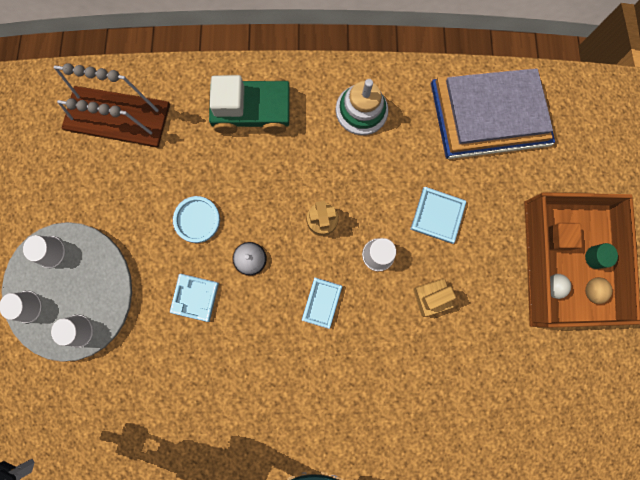

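View pics/side0.png

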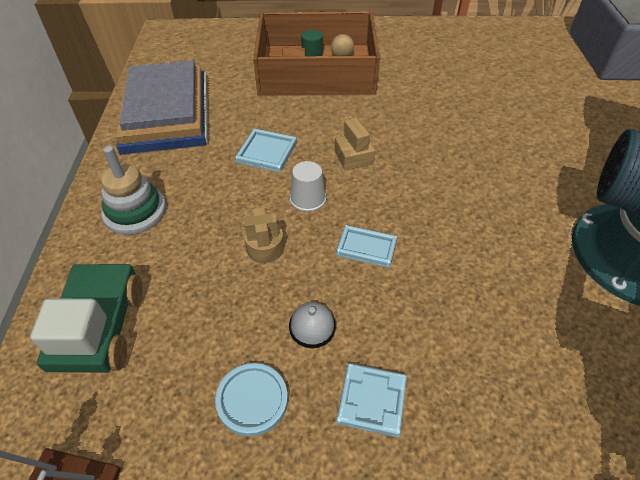

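View pics/wrist0.png

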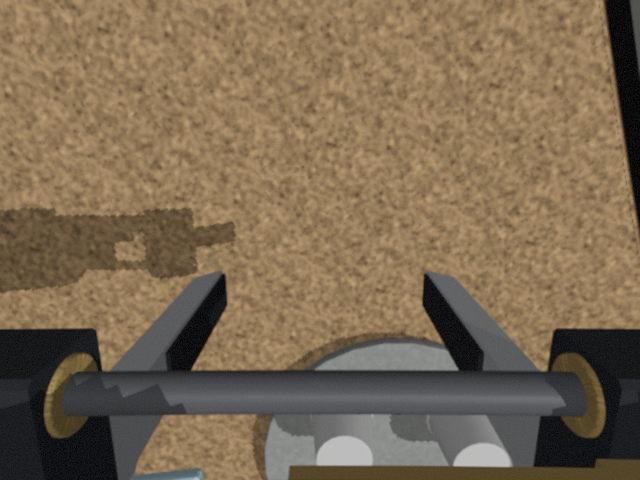

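The top view shows the cross on the disc tower at about (322,217) and the bar on the square tower at (437,297). The moulds are disc (197,219), cross (194,298), bar (322,303) and square (439,214). The bell is at (249,258) and the cup at (380,253). Next I'll measure these from the top and side views.

```bash
cat > h.py <<'E'
import numpy as np,cv2
def und(c,px):
    px=np.asarray(px,float).reshape(-1,2)
    q=(px-[c['cx'],c['cy']])/[c['fx'],c['fy']]; s=q.copy()
    for _ in range(20): s=q/(1+c['k1']*(s**2).sum(1,keepdims=True))
    return s
def ray(c,px):
    s=und(c,px); d=np.c_[s,np.ones(len(s))]@c['R']; o=-c['R'].T@c['t']; return o,d
def plane(c,px,z):
    o,d=ray(c,px); return o+d*((z-o[2])/d[:,2])[:,None]
def cloud(c,dep):
    v,u=np.mgrid[0:dep.shape[0],0:dep.shape[1]]
    s=und(c,np.c_[u.ravel(),v.ravel()]); z=dep.ravel()[:,None]
    P=(np.c_[s,np.ones(len(s))]*z-c['t'])@c['R']; P[z[:,0]==0]=np.nan
    return P.reshape(*dep.shape,3)
def tri(c1,p1,c2,p2):
    o1,d1=ray(c1,p1);o2,d2=ray(c2,p2);d1=d1[0];d2=d2[0]
    a=np.linalg.lstsq(np.c_[d1,-d2],o2-o1,rcond=None)[0]
    A=o1+a[0]*d1;B=o2+a[1]*d2
    return (A+B)/2,np.linalg.norm(A-B)
def mask_blue(p):
    h=cv2.cvtColor(p,cv2.COLOR_RGB2HSV)
    return cv2.inRange(h,(85,30,120),(110,200,255))
E
python3 - <<'E'
from bench import robot
from h import *
for n in ["top","side"]:
    c=robot.camera_info(n); p=cv2.imread(f"pics/{n}0.png")[:,:,::-1].copy(); d=np.load(f"pics/{n}0d.npy")
    P=cloud(c,d)
    m=mask_blue(p); cs,_=cv2.findContours(m,cv2.RETR_EXTERNAL,cv2.CHAIN_APPROX_NONE)
    print(n)
    for k in cs:
        if cv2.contourArea(k)<300: continue
        mm=np.zeros(m.shape,np.uint8);cv2.drawContours(mm,[k],-1,1,-1)
        z=P[...,2][mm>0]
        W=plane(c,k[:,0],0.014)[:,:2].astype(np.float32)
        r=cv2.minAreaRect(W*1000)
        print("blue",k[:,0].mean(0),"rect@14",np.round(r[0],1),np.round(r[1],1),round(r[2],1),"z pct",np.round(1000*np.nanpercentile(z,[5,25,50,75,95]),1))
    # heights
    Z=P[...,2]; R=(P[...,0]>.25)&(P[...,0]<.72)&(abs(P[...,1])<.36)
    print("table z",np.nanmedian(Z[R]))
    m=((Z>.02)&R).astype(np.uint8)
    cs,_=cv2.findContours(m,cv2.RETR_EXTERNAL,cv2.CHAIN_APPROX_NONE)
    for k in cs:
        if cv2.contourArea(k)<200: continue
        mm=np.zeros(m.shape,np.uint8);cv2.drawContours(mm,[k],-1,1,-1)
        Q=P[(mm>0)&(Z>.02)]
        print("obj",k[:,0].mean(0).round(),"xyz min/max",Q.min(0).round(3),Q.max(0).round(3), "zmode",np.histogram(Q[:,2],np.arange(.02,.085,.005))[0])
E
```

```text
top
blue [321.49275362 302.1884058 ] rect@14 [440.8 -16.3] [57.1 87. ] 73.5 z pct [ 2.5  4.8  6.9 12.9 16. ]
blue [192.10778443 296.06586826] rect@14 [450.4 235.9] [79.2 79. ] 77.1 z pct [ 3.2  5.7  9.5 14.3 17. ]
blue [195.46511628 219.10852713] rect@14 [606.5 235.7] [91.8 91.7] 45.8 z pct [ 2.6  5.   6.9 12.6 16. ]
blue [438.18674699 214.65662651] rect@14 [ 616.7 -252.7] [92.6 92.4] 71.9 z pct [ 2.5  4.6  6.4 11.8 15.6]
table z 0.0007502615992680487
obj [435. 297.] xyz min/max [ 0.416 -0.27   0.02 ] [ 0.488 -0.197  0.077] zmode [ 17  20 176 352  16  10  15  12  13  67 330  18]
obj [249. 258.] xyz min/max [0.498 0.098 0.02 ] [0.557 0.158 0.053] zmode [102 128 189 197  44  14   8   0   0   0   0   0]
obj [380. 253.] xyz min/max [ 0.508 -0.156  0.02 ] [ 0.562 -0.101  0.071] zmode [ 33  17  25  22  22  24  25  21 270 287   1   0]
obj [322. 218.] xyz min/max [ 0.574 -0.046  0.02 ] [0.635 0.012 0.079] zmode [  7  14  84 230  20  11  15  14  12  37 338  31]
side
blue [372.20168067 400.03361345] rect@14 [451.7 240. ] [83.1 78.6] 77.3 z pct [ 2.9  4.6  8.5 13.1 14.6]
blue [251.2745098 399.0245098] rect@14 [607.2 238.7] [95.3 92.1] 84.0 z pct [ 2.8  4.1  5.2 11.9 14.1]
blue [366.67682927 246.07926829] rect@14 [442.5  -9.6] [65.7 86.8] 73.4 z pct [ 2.5  4.4  6.  12.3 14.3]
blue [265.78947368 149.84210526] rect@14 [ 617.4 -244.5] [102.8  94.7] 71.8 z pct [ 2.7  4.3  5.6 11.5 14.1]
table z -0.0002638923853571498
obj [312. 321.] xyz min/max [0.5   0.105 0.02 ] [0.557 0.157 0.05 ] zmode [185 217 362 316  14  40   0   0   0   0   0   0]
obj [262. 231.] xyz min/max [ 0.575 -0.04   0.02 ] [0.636 0.016 0.074] zmode [ 70  80 184 228  63  70  66  65  63 107 441   0]
obj [307. 182.] xyz min/max [ 0.508 -0.156  0.02 ] [ 0.566 -0.099  0.068] zmode [ 73  82  73  71  79  71  82  72 386 153   0   0]
obj [354. 142.] xyz min/max [ 0.414 -0.265  0.02 ] [ 0.486 -0.196  0.075] zmode [ 77  93 166 249  60  52  53  59  61  77 258   0]
```

```bash
python3 - <<'E'
from bench import robot
from h import *
for n in ["top","side"]:
    c=robot.camera_info(n); d=np.load(f"pics/{n}0d.npy"); p=cv2.imread(f"pics/{n}0.png")
    P=cloud(c,d);Z=P[...,2]
    for nm,x,y in [("cross/disc",.605,-.015),("bar/square",.45,-.233)]:
        R=(abs(P[...,0]-x)<.06)&(abs(P[...,1]-y)<.06)
        for lo,hi,zn in [(.066,.085,.072),(.028,.042,.036)]:
            m=R&(Z>lo)&(Z<hi); v,u=np.nonzero(m); 
            W=plane(c,np.c_[u,v],zn)[:,:2]*1000
            r=cv2.minAreaRect(W.astype(np.float32)); cc,rad=cv2.minEnclosingCircle(W.astype(np.float32))
            print(n,nm,zn,"medz",np.round(np.median(Z[m]),4),"mean",W.mean(0).round(1),"rect",np.round(r[0],1),np.round(r[1],1),round(r[2],1),"circ",np.round(cc,1),round(rad,1))
    for i,(x,y,X) in enumerate([(322,217,0),(437,297,0)] if n=="top" else [(264,234,0),(354,144,0)]):
        cv2.imwrite(f"pics/{n}c{i}.png",cv2.resize(p[y-40:y+40,x-40:x+40],None,fx=7,fy=7,interpolation=cv2.INTER_CUBIC))
E
python3 -c "
import cv2,numpy as np
a=[cv2.imread(f'pics/{n}c{i}.png') for n in('top','side') for i in(0,1)]
cv2.imwrite('pics/m.png',cv2.resize(np.vstack([np.hstack(a[:2]),np.hstack(a[2:])]),(600,600)))"
```

```text
top cross/disc 0.072 medz 0.0723 mean [606.5 -16.2] rect [606.3 -16.3] [46.  45.3] 52.7 circ [606.1 -15.8] 25.3
top cross/disc 0.036 medz 0.0363 mean [596.7 -17.2] rect [604.6 -16.8] [59.3 58.6] 0.1 circ [604.7 -16.7] 31.2
top bar/square 0.072 medz 0.072 mean [ 448.2 -235.9] rect [ 448.3 -236.2] [26.7 57.2] 22.9 circ [ 449.4 -235.7] 30.3
top bar/square 0.036 medz 0.0358 mean [ 452.8 -230.8] rect [ 450.3 -233.8] [60.9 62.1] 16.5 circ [ 451.4 -233.8] 41.1
side cross/disc 0.072 medz 0.0713 mean [607.2 -12.3] rect [607.3 -12.8] [48.7 48.5] 55.9 circ [606.  -12.8] 27.4
side cross/disc 0.036 medz 0.0352 mean [ 6.016e+02 -1.000e-01] rect [603.2  -5.2] [61.  51.8] 13.6 circ [604.8 -11.8] 32.7
side bar/square 0.072 medz 0.0715 mean [ 448.6 -232. ] rect [ 449.1 -232.4] [28.7 60.4] 22.4 circ [ 449.  -232.5] 31.4
side bar/square 0.036 medz 0.0353 mean [ 456.5 -220.1] rect [ 451.2 -229.5] [62.1 68.6] 17.6 circ [ 452.8 -227.1] 41.1
```

View pics/m.png

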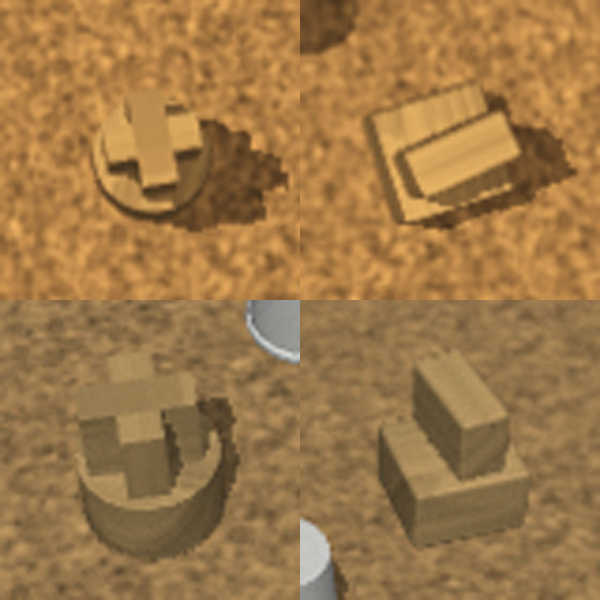

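The top and side views agree on heights (upper faces at 72 mm, lower at 36 mm). They differ by about 3.5 mm in y, which the 2 mm calibration tolerance could explain. I'll start with the bar.

step_arm(
  commands=[
    {"xyz": [0.268, -0.753, 0.015], "twist": [0, 0, -48]},
    {"xyz": [0.268, -0.753, 0.015], "twist": [0, 0, -48]},
    {"xyz": [0.268, -0.753, 0.015], "twist": [0, 0, -48]},
    {"xyz": [0.268, -0.753, 0.015], "twist": [0, 0, -48]},
    {"xyz": [0.268, -0.753, 0.015], "twist": [0, 0, -48]},
    {"xyz": [0.268, -0.753, 0.015], "twist": [0, 0, -48]},
    {"xyz": [0.268, -0.753, 0.015], "twist": [0, 0, -48]},
    {"xyz": [0.268, -0.753, 0.015], "twist": [0, 0, -48]},
    {"xyz": [0.268, -0.753, 0.015], "twist": [0, 0, -48]},
    {"xyz": [0.268, -0.753, 0.015], "twist": [0, 0, -48]},
    {"xyz": [0.268, -0.753, 0.015], "twist": [0, 0, -48]},
    {"xyz": [0.268, -0.753, 0.015], "twist": [0, 0, -48]},
  ],
  fingers=0,
)

```text
time: 1.15
tool_pos: [0.3488, 0.0464, 0.1947]
ee_rot: [-1.571, -0.001, 0.397]
wrist_force: [0.3, 1.5, -0.7]
width: 0.0939
```

step_arm(
  commands=[
    {"xyz": [0.1, -0.28, 0], "twist": [0, 0, 0]},
    {"xyz": [0.1, -0.28, 0], "twist": [0, 0, 0]},
    {"xyz": [0.1, -0.28, 0], "twist": [0, 0, 0]},
    {"xyz": [0.1, -0.28, 0], "twist": [0, 0, 0]},
    {"xyz": [0.1, -0.28, 0], "twist": [0, 0, 0]},
    {"xyz": [0.1, -0.28, 0], "twist": [0, 0, 0]},
    {"xyz": [0.1, -0.28, 0], "twist": [0, 0, 0]},
    {"xyz": [0.1, -0.28, 0], "twist": [0, 0, 0]},
    {"xyz": [0.1, -0.28, 0], "twist": [0, 0, 0]},
    {"xyz": [0.1, -0.28, 0], "twist": [0, 0, 0]},
    {"xyz": [0.1, -0.28, 0], "twist": [0, 0, 0]},
  ],
)

```text
time: 2.07
tool_pos: [0.4486, -0.2303, 0.1947]
ee_rot: [-1.57, -0.0, 0.398]
wrist_force: [0.0, -0.2, -0.2]
width: 0.0941
```

```bash
cat > w.py <<'E'
import sys
from bench import robot
from h import *
def look(tag,x,y,bands,rad=.07):
    o=robot.get_obs(); c=robot.camera_info("wrist"); p,d=robot.snapshot("wrist")
    cv2.imwrite(f"pics/w_{tag}.png",p[:,:,::-1]); np.savez(f"pics/w_{tag}.npz",d=d,**{k:c[k] for k in c})
    print("t",o['time'],"tcp",np.round(o['tool_pos'],4),"rot deg",np.round(np.degrees(o['ee_rot']),2),"w",o['width'])
    P=cloud(c,d);Z=P[...,2];R=(abs(P[...,0]-x)<rad)&(abs(P[...,1]-y)<rad)
    for lo,hi,zn in bands:
        m=(R&(Z>lo)&(Z<hi)).astype(np.uint8)
        n,l,s,_=cv2.connectedComponentsWithStats(m)
        if n<2: print("none",zn);continue
        m=l==1+s[1:,4].argmax(); v,u=np.nonzero(m)
        W=plane(c,np.c_[u,v],zn)[:,:2]*1000
        r=cv2.minAreaRect(W.astype(np.float32)); cc,rd=cv2.minEnclosingCircle(W.astype(np.float32))
        print(tag,zn,"medz",np.round(np.median(Z[m]),4),"n",m.sum(),"mean",W.mean(0).round(1),"rect",np.round(r[0],1),np.round(r[1],1),round(r[2],1),"circ",np.round(cc,1),round(rd,1))
    return p,d,c,P
E
python3 - <<'E'
from w import *
look("bar",.45,-.234,[(.066,.08,.072),(.03,.042,.036)])
E
```

```text
t 2.0667 tcp [ 0.4486 -0.2303  0.1947] rot deg [-8.997e+01 -2.000e-02  2.283e+01] w 0.09413067822305321
bar 0.072 medz 0.072 n 2010 mean [ 447.3 -235.8] rect [ 447.4 -236.4] [25.5 54.8] 23.3 circ [ 447.2 -236.5] 29.5
bar 0.036 medz 0.036 n 2325 mean [ 450.6 -231.3] rect [ 449.7 -234.5] [59.4 60. ] 17.1 circ [ 449.8 -234.7] 40.6
```

View pics/w_bar.png

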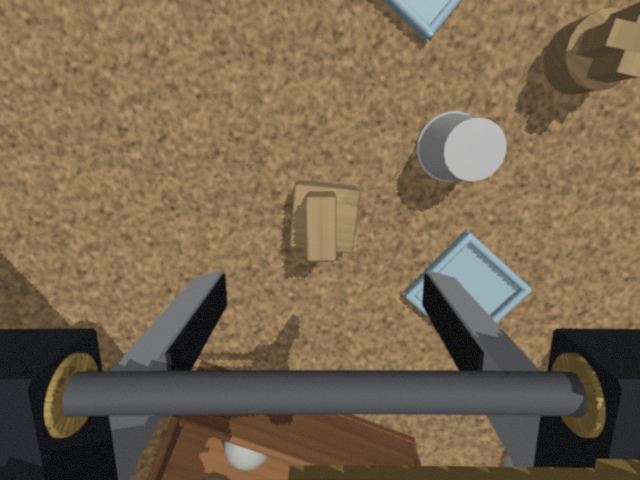

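The wrist view shows the bar upright between the fingers at (320,228) on the square. It measures (447.4, -236.4) mm at 23.3°, which agrees with the top camera.

step_arm(
  commands=[
    {"xyz": [-0.001, -0.006, -0.04], "twist": [0, 0, 0.5]},
    {"xyz": [-0.001, -0.006, -0.08], "twist": [0, 0, 0.5]},
    {"xyz": [-0.001, -0.006, -0.11], "twist": [0, 0, 0.5]},
    {"xyz": [-0.001, -0.006, -0.13], "twist": [0, 0, 0.5]},
    {"xyz": [-0.001, -0.006, -0.139], "twist": [0, 0, 0.5]},
    {"xyz": [-0.001, -0.006, -0.139], "twist": [0, 0, 0.5]},
    {"xyz": [-0.001, -0.006, -0.139], "twist": [0, 0, 0.5]},
  ],
  fingers=0,
)

```text
time: 2.7
tool_pos: [0.4484, -0.2372, 0.0568]
ee_rot: [-1.572, -0.001, 0.407]
wrist_force: [-0.3, -0.2, 1.0]
width: 0.0942
```

step_arm(
  commands=[
    {"xyz": [0, 0, 0], "twist": [0, 0, 0]},
    {"xyz": [0, 0, 0], "twist": [0, 0, 0]},
    {"xyz": [0, 0, 0], "twist": [0, 0, 0]},
    {"xyz": [0, 0, 0], "twist": [0, 0, 0]},
    {"xyz": [0, 0, 0], "twist": [0, 0, 0]},
    {"xyz": [0, 0, 0], "twist": [0, 0, 0]},
    {"xyz": [0, 0, 0], "twist": [0, 0, 0]},
    {"xyz": [0, 0, 0], "twist": [0, 0, 0]},
    {"xyz": [0, 0, 0], "twist": [0, 0, 0]},
    {"xyz": [0, 0, 0], "twist": [0, 0, 0]},
  ],
  fingers=255,
)

```text
time: 3.53
tool_pos: [0.4478, -0.2377, 0.0555]
ee_rot: [-1.571, -0.0, 0.406]
wrist_force: [-0.4, 0.1, 0.1]
width: 0.0307
```

step_arm(
  commands=[
    {"xyz": [0, 0, 0], "twist": [0, 0, 0]},
    {"xyz": [0, 0, 0], "twist": [0, 0, 0]},
    {"xyz": [0, 0, 0], "twist": [0, 0, 0]},
    {"xyz": [0, 0, 0], "twist": [0, 0, 0]},
    {"xyz": [0, 0, 0], "twist": [0, 0, 0]},
  ],
)

```text
time: 3.95
tool_pos: [0.4479, -0.2377, 0.0556]
ee_rot: [-1.571, -0.0, 0.406]
wrist_force: [0.1, 0.7, -0.1]
width: 0.0003
```

```bash
python3 - <<'E'
from w import *
look("bar2",.45,-.234,[(.066,.08,.072),(.03,.042,.036)])
p,d=robot.snapshot("top");cv2.imwrite("pics/t2.png",cv2.resize(p[220:370,340:540,::-1],None,fx=4,fy=4))
p,d=robot.snapshot("side");cv2.imwrite("pics/s2.png",cv2.resize(p[50:200,260:460,::-1],None,fx=4,fy=4))
E
```

```text
t 3.95 tcp [ 0.4479 -0.2377  0.0556] rot deg [-9.000e+01 -1.000e-02  2.326e+01] w 0.00034326459446444314
bar2 0.072 medz 0.0719 n 2636 mean [ 441.5 -222.2] rect [ 447.2 -235.8] [25.6 56.1] 22.4 circ [ 447.  -235.1] 28.7
bar2 0.036 medz 0.0359 n 5269 mean [ 449.7 -228.7] rect [ 449.5 -234.1] [59.2 59.9] 17.1 circ [ 449.5 -234.4] 40.4
```

View pics/w_bar2.png

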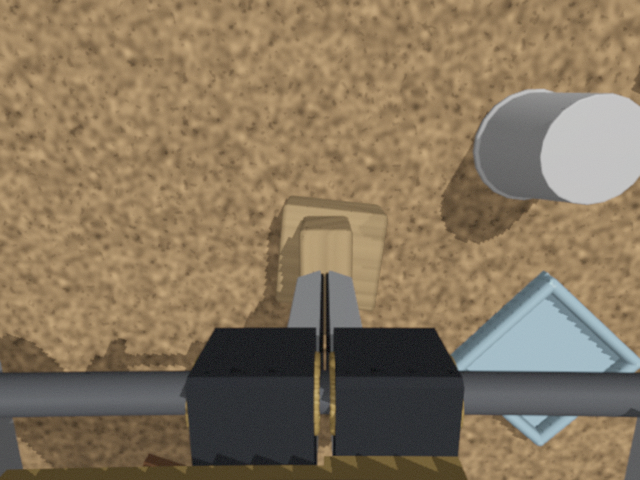

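View pics/t2.png

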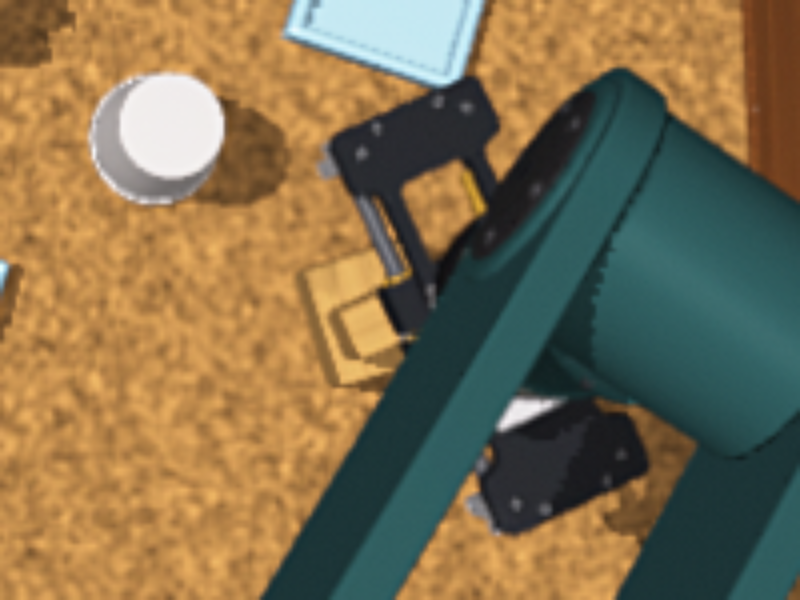

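View pics/s2.png

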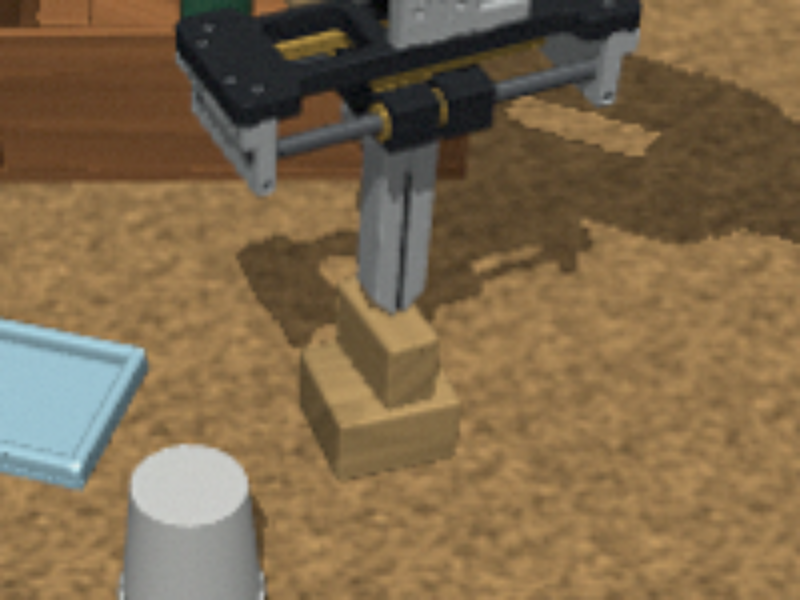

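The fingers closed above the bar: the side view shows the tips at about (400,300) in the crop, over the bar's top face. So the reported TCP height doesn't match where the tips really are. I'll measure the real fingertip height.

```bash
python3 - <<'E'
from bench import robot
from h import *
print(np.round(robot.get_obs()['tool_pos'],4),np.round(robot.get_obs()['joint_positions'],4))
for n in ["side","wrist"]:
    c=robot.camera_info(n);p,d=robot.snapshot(n);P=cloud(c,d)
    hsv=cv2.cvtColor(p,cv2.COLOR_RGB2HSV)
    m=(hsv[...,1]<60)&(abs(P[...,0]-.448)<.05)&(abs(P[...,1]+.235)<.05)
    Q=P[m]
    lo=Q[Q[:,2]<np.nanpercentile(Q[:,2],8)]
    print(n,len(Q),"min",Q.min(0).round(4),"low pts mean",lo.mean(0).round(4),"n",len(lo), "z pct",np.percentile(Q[:,2],[0,1,5,20,50]).round(4))
    v,u=np.nonzero(m);i=Q[:,2].argsort()[:5];print(np.c_[u,v][i],Q[i].round(4))
E
```

```text
[ 0.4479 -0.2377  0.0556] [-5.9980e-01  5.5200e-02  1.6659e+00  1.0000e-04  1.4205e+00 -1.0058e+00]
side 3778 min [ 0.3981 -0.267   0.0697] low pts mean [ 0.4481 -0.2304  0.0991] n 303 z pct [0.0697 0.0854 0.1047 0.1831 0.2208]
[[352 123]
 [357 127]
 [349 119]
 [351 122]
 [356 127]] [[ 0.456  -0.2493  0.0697]
 [ 0.4478 -0.2361  0.0708]
 [ 0.4611 -0.2593  0.071 ]
 [ 0.4579 -0.2503  0.0711]
 [ 0.4496 -0.2354  0.0714]]
wrist 47167 min [ 3.980e-01 -2.849e-01 -2.000e-04] low pts mean [ 0.4435 -0.2285  0.1166] n 3774 z pct [-0.0002  0.0911  0.1226  0.1876  0.1924]
[[292 303]
 [293 299]
 [296 283]
 [292 302]
 [299 276]] [[ 4.435e-01 -2.849e-01 -2.000e-04]
 [ 4.396e-01 -2.663e-01  3.550e-02]
 [ 4.374e-01 -2.562e-01  3.560e-02]
 [ 4.397e-01 -2.681e-01  3.590e-02]
 [ 4.373e-01 -2.513e-01  3.590e-02]]
```

```bash
python3 - <<'E'
from bench import robot
from h import *
c=robot.camera_info("side");p,d=robot.snapshot("side");P=cloud(c,d)
cv2.imwrite("pics/s3.png",cv2.resize(p[80:160,310:410,::-1],None,fx=8,fy=7,interpolation=0))
for v in range(100,134,2): print(v,[ (P[v,u]*1000).round().astype(int).tolist() for u in (354,358)])
cw=robot.camera_info("wrist");pw,dw=robot.snapshot("wrist");Pw=cloud(cw,dw)
cv2.imwrite("pics/w3.png",cv2.resize(pw[180:340,240:400,::-1],None,fx=4,fy=3.7,interpolation=0))
for v in range(256,330,6): print(v,[ (Pw[v,u]*1000).round().astype(int).tolist() for u in (310,340)])
E
```

```text
100 [[457, -227, 135], [450, -228, 134]]
102 [[457, -228, 130], [451, -223, 133]]
104 [[457, -225, 128], [450, -225, 128]]
106 [[457, -226, 123], [450, -226, 123]]
108 [[457, -225, 120], [450, -226, 119]]
110 [[456, -226, 115], [449, -229, 113]]
112 [[456, -225, 112], [449, -226, 111]]
114 [[456, -225, 108], [449, -226, 107]]
116 [[456, -226, 103], [448, -227, 102]]
118 [[455, -224, 100], [448, -228, 97]]
120 [[455, -225, 94], [448, -228, 92]]
122 [[455, -226, 90], [448, -226, 90]]
124 [[455, -225, 87], [447, -228, 84]]
126 [[453, -236, 73], [447, -228, 80]]
128 [[453, -233, 71], [446, -234, 70]]
130 [[454, -227, 71], [-9223372036854775808, -9223372036854775808, -9223372036854775808]]
132 [[454, -223, 70], [447, -221, 72]]
256 [[435, -227, 72], [448, -221, 73]]
262 [[436, -229, 72], [450, -224, 71]]
268 [[438, -232, 72], [451, -227, 71]]
274 [[438, -231, 82], [450, -226, 82]]
280 [[438, -232, 89], [450, -226, 90]]
286 [[438, -232, 96], [450, -227, 95]]
292 [[438, -231, 103], [450, -226, 102]]
298 [[439, -231, 109], [449, -226, 109]]
304 [[439, -231, 114], [449, -227, 114]]
310 [[439, -231, 120], [449, -227, 120]]
316 [[439, -231, 125], [449, -227, 124]]
322 [[439, -230, 130], [449, -227, 129]]
328 [[432, -208, 179], [437, -206, 179]]<stdin>:5: RuntimeWarning: invalid value encountered in cast
```

View pics/s3.png

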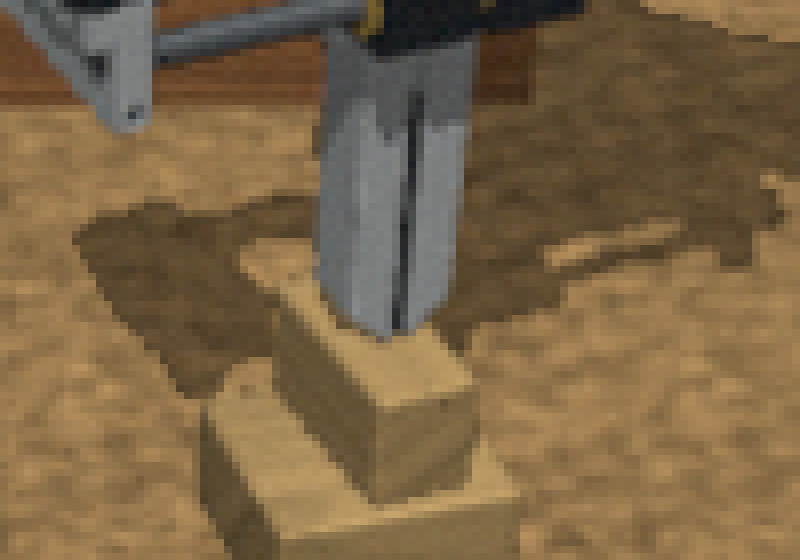

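View pics/w3.png

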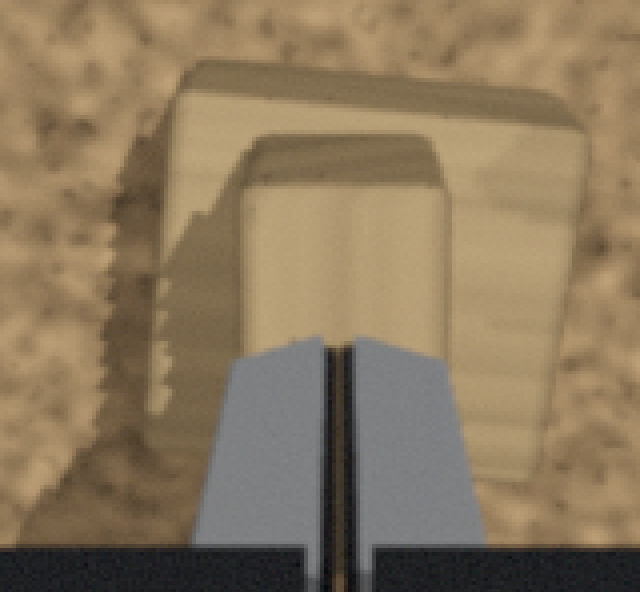

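```bash
python3 - <<'E'
from h import *
from bench import robot
f=np.load("pics/w_bar.npz");f2=np.load("pics/w_bar2.npz")
for nm,g,tcp in (("open@.1947",f,(.4486,-.2303,.1947)),("closed@.0556",f2,(.4479,-.2377,.0556))):
    P=cloud(g,g['d']);C=-g['R'].T@g['t'];print(nm,"cam-tcp",(C-tcp).round(4))
    for u in ((205,215,222,428,440) if nm[0]=='o' else (305,340)):
        for v in range(262,300,4): 
            q=P[v,u]-tcp
            print(u,v,(q*1000).round(1),end=' | ')
        print()
g0=robot.camera_info("wrist");d=np.load("pics/wrist0d.npy")
E
```

```text
open@.1947 cam-tcp [-0.0287  0.0676  0.1996]
205 262 [ -91.6 -101.6 -194.2] | 205 266 [ -90.1 -105.6 -193.9] | 205 270 [ -88.8 -109.9 -194.2] | 205 274 [-54.7 -12.8  25.3] | 205 278 [-53.2 -12.   31. ] | 205 282 [-52.  -11.7  35.5] | 205 286 [-50.7 -10.8  40.7] | 205 290 [-49.5 -10.3  45.2] | 205 294 [nan nan nan] | 205 298 [-47.8 -11.3  49.7] | 
215 262 [ -82.1  -97.7 -194.5] | 215 266 [ -80.6 -101.6 -193.9] | 215 270 [ -79.2 -105.8 -194.1] | 215 274 [-50.4 -10.9  25.6] | 215 278 [-49.2 -10.7  30.1] | 215 282 [-48.2 -11.   33.3] | 215 286 [-47.1 -10.6  37.9] | 215 290 [-46.4 -12.1  38.3] | 215 294 [-45.8 -13.8  38.4] | 215 298 [-45.2 -15.2  39.1] | 
222 262 [ -75.4  -94.6 -193.8] | 222 266 [ -74.1  -99.3 -195.1] | 222 270 [-48.8 -10.6  19.3] | 222 274 [-47.8 -11.2  22.1] | 222 278 [-46.6 -10.6  27.6] | 222 282 [-45.9 -12.3  28. ] | 222 286 [-45.4 -14.6  26.9] | 222 290 [-44.5 -15.3  29.4] | 222 294 [-43.9 -17.7  28.3] | 222 298 [-43.3 -19.4  28.5] | 
428 262 [ 120.4  -11.8 -192.9] | 428 266 [ 122.7  -15.9 -194. ] | 428 270 [41.5 27.6 19.5] | 428 274 [40.9 26.6 23.1] | 428 278 [40.5 
[... 355 characters left out ...]
 440 290 [41.1 26.7 42.5] | 440 294 [40.7 25.8 45.2] | 440 298 [39.9 25.2 48.9] | 
closed@.0556 cam-tcp [-0.0293  0.0675  0.1996]
305 262 [-13.7   7.4  16.3] | 305 266 [-13.    5.6  16.5] | 305 270 [-12.2   3.9  16.9] | 305 274 [-11.4   1.8  16.2] | 305 278 [-12.2   5.7  32.1] | 305 282 [-11.8   5.2  35.3] | 305 286 [-11.6   5.4  40.2] | 305 290 [-11.5   5.6  45.1] | 305 294 [-11.4   6.2  50.6] | 305 298 [-11.    5.3  52.1] | 
340 262 [ 1.9 14.  15.8] | 340 266 [ 2.5 12.4 16.7] | 340 270 [ 3.7 10.  14.9] | 340 274 [ 2.7 11.4 25.1] | 340 278 [ 2.5 11.3 30.4] | 340 282 [ 2.1 11.6 36.3] | 340 286 [ 1.8 11.7 41.4] | 340 290 [ 1.8 11.5 45.3] | 340 294 [ 1.7 11.2 49. ] | 340 298 [ 1.5 11.4 53.7] |
```

The two wrist views and the side view agree. The tips are about 20 mm above the reported tool_pos, where the text says 8 mm below, while xy agrees within 2 mm. I'll use the measured offset: tip z ≈ tool z + 0.020. Next I'll reopen, descend in stages and check the tip height before closing.

step_arm(
  commands=[
    {"xyz": [0, 0.001, 0], "twist": [0, 0, 0]},
    {"xyz": [0, 0.001, 0], "twist": [0, 0, 0]},
    {"xyz": [0, 0.001, 0], "twist": [0, 0, 0]},
    {"xyz": [0, 0.001, 0], "twist": [0, 0, 0]},
    {"xyz": [0, 0.001, 0], "twist": [0, 0, 0]},
    {"xyz": [0, 0.001, 0], "twist": [0, 0, 0]},
    {"xyz": [0, 0.001, 0], "twist": [0, 0, 0]},
    {"xyz": [0, 0.001, 0], "twist": [0, 0, 0]},
    {"xyz": [0, 0.001, -0.006], "twist": [0, 0, 0]},
    {"xyz": [0, 0.001, -0.012], "twist": [0, 0, 0]},
    {"xyz": [0, 0.001, -0.018], "twist": [0, 0, 0]},
    {"xyz": [0, 0.001, -0.018], "twist": [0, 0, 0]},
  ],
  fingers=90,
)

```text
time: 5.3
tool_pos: [0.4466, -0.2358, 0.0354]
ee_rot: [-1.568, 0.002, 0.406]
wrist_force: [-0.2, 0.7, -0.4]
width: 0.0609
```

```bash
python3 - <<'E'
from bench import robot
from h import *
print(np.round(robot.get_obs()['tool_pos'],4),robot.get_obs()['wrist_force'])
c=robot.camera_info("side");p,d=robot.snapshot("side");P=cloud(c,d)
cv2.imwrite("pics/s4.png",cv2.resize(p[80:160,310:410,::-1],None,fx=8,fy=7,interpolation=0))
pw,dw=robot.snapshot("wrist");cv2.imwrite("pics/w4.png",pw[:,:,::-1])
E
```

```text
[ 0.4466 -0.2358  0.0354] [-0.22697826  0.65540497 -0.36786667]
```

View pics/s4.png

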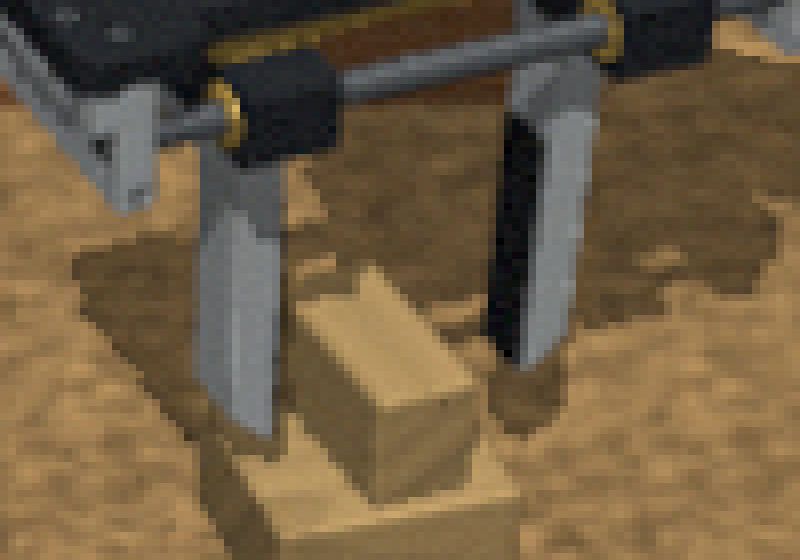

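View pics/w4.png

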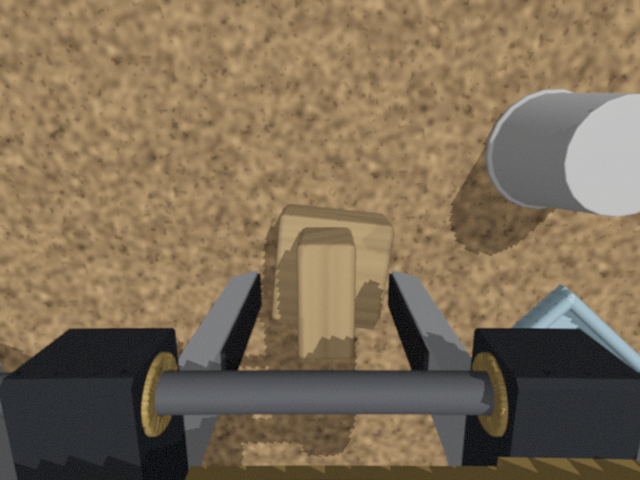

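The bar is now between the fingers: side crop shows tips at (265,430) and (525,365), with the bar at (385,400) in between. I'll go down 8 mm more and close.

step_arm(
  commands=[
    {"xyz": [0, 0, -0.004], "twist": [0, 0, 0]},
    {"xyz": [0, 0, -0.008], "twist": [0, 0, 0]},
    {"xyz": [0, 0, -0.008], "twist": [0, 0, 0]},
    {"xyz": [0, 0, -0.008], "twist": [0, 0, 0]},
  ],
)

```text
time: 5.73
tool_pos: [0.4476, -0.2365, 0.0292]
ee_rot: [-1.57, 0.0, 0.406]
wrist_force: [-0.3, 0.4, 0.5]
width: 0.0606
```

step_arm(
  commands=[
    {"xyz": [0, 0, 0], "twist": [0, 0, 0]},
    {"xyz": [0, 0, 0], "twist": [0, 0, 0]},
    {"xyz": [0, 0, 0], "twist": [0, 0, 0]},
    {"xyz": [0, 0, 0], "twist": [0, 0, 0]},
    {"xyz": [0, 0, 0], "twist": [0, 0, 0]},
    {"xyz": [0, 0, 0], "twist": [0, 0, 0]},
    {"xyz": [0, 0, 0], "twist": [0, 0, 0]},
    {"xyz": [0, 0, 0], "twist": [0, 0, 0]},
    {"xyz": [0, 0, 0], "twist": [0, 0, 0]},
  ],
  fingers=255,
)

```text
time: 6.48
tool_pos: [0.4479, -0.2367, 0.0297]
ee_rot: [-1.571, -0.0, 0.406]
wrist_force: [0.1, 0.1, 0.0]
width: 0.0258
```

Gripped at 25.8 mm, which matches the bar's 26 mm width. Lifting and carrying it to the bar mould, turning +50°.

step_arm(
  commands=[
    {"xyz": [0, 0, 0.03], "twist": [0, 0, 0]},
    {"xyz": [0, 0, 0.07], "twist": [0, 0, 0]},
    {"xyz": [0, 0, 0.11], "twist": [0, 0, 0]},
    {"xyz": [-0.001, 0.03, 0.12], "twist": [0, 0, 7]},
    {"xyz": [-0.002, 0.06, 0.12], "twist": [0, 0, 14]},
    {"xyz": [-0.003, 0.09, 0.12], "twist": [0, 0, 21]},
    {"xyz": [-0.004, 0.12, 0.12], "twist": [0, 0, 28]},
    {"xyz": [-0.005, 0.15, 0.12], "twist": [0, 0, 35]},
    {"xyz": [-0.006, 0.18, 0.12], "twist": [0, 0, 42]},
    {"xyz": [-0.0075, 0.21, 0.12], "twist": [0, 0, 49]},
    {"xyz": [-0.0075, 0.22, 0.12], "twist": [0, 0, 50.2]},
    {"xyz": [-0.0075, 0.22, 0.12], "twist": [0, 0, 50.2]},
  ],
)

```text
time: 7.48
tool_pos: [0.4402, -0.0149, 0.1496]
ee_rot: [-1.571, -0.0, 1.285]
wrist_force: [0.6, -0.8, -1.0]
width: 0.0257
```

```bash
cat >> w.py <<'E'
def mould(tag,p,c,P,x,y,rad=.075):
    m=mask_blue(p)
    R=(abs(P[...,0]-x)<rad)&(abs(P[...,1]-y)<rad)&(P[...,2]<.025)
    m=(m>0)&R
    for nm,lo,hi,zn in [("rim",.0115,.02,.014),("floor",.002,.0085,.005)]:
        v,u=np.nonzero(m&(P[...,2]>lo)&(P[...,2]<hi))
        if len(u)<20: print("none");continue
        W=plane(c,np.c_[u,v],zn)[:,:2].astype(np.float32)*1000
        r=cv2.minAreaRect(W);print(tag,nm,len(u),"medz",np.median(P[v,u,2]).round(4),"mean",W.mean(0).round(1),"rect",np.round(r[0],1),np.round(r[1],1),round(r[2],1))
E
python3 - <<'E'
from w import *
p,d,c,P=look("mbar",.44,-.016,[(.08,.2,.15)],.08)
mould("mbar",p,c,P,.4408,-.0163)
E
```

```text
t 7.4833 tcp [ 0.4402 -0.0149  0.1496] rot deg [-9.001e+01 -2.000e-02  7.361e+01] w 0.025653638841249528
mbar 0.15 medz 0.1917 n 9438 mean [451.6 -18.5] rect [453.2 -20.3] [60.4 81.8] 49.5 circ [453.9 -19.1] 41.3
mbar rim 1706 medz 0.0136 mean [421.6 -12.6] rect [439.3 -16. ] [56.7 85.1] 73.4
mbar floor 2419 medz 0.0051 mean [427.1 -12.5] rect [424.1 -11.8] [56.2 53.5] 73.7
```

View pics/w_mbar.png

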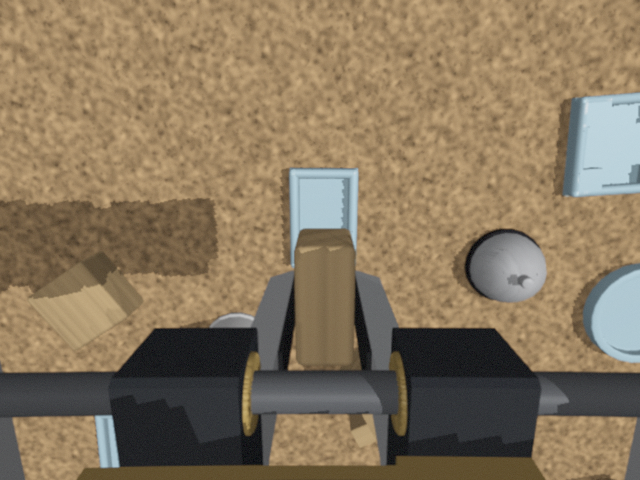

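```bash
python3 - <<'E'
from h import *
g=np.load("pics/w_mbar.npz")
W=plane(g,[(297,249),(354,249),(351,366),(298,366)],.1917)*1000
print(W.round(1),W.mean(0).round(1))
E
```

```text
[[411.3 -18.4 191.7]
 [417.9   4.1 191.7]
 [469.7 -11.5 191.7]
 [463.1 -34.  191.7]] [440.5 -14.9 191.7]
```

The wrist view shows the bar in hand at (325,305), directly over the mould and parallel to it. Its centre is (440.5, -14.9) mm against the mould's (440, -16). Lowering now.

step_arm(
  commands=[
    {"xyz": [0, -0.001, -0.04], "twist": [0, 0, 0]},
    {"xyz": [0, -0.001, -0.08], "twist": [0, 0, 0]},
    {"xyz": [0, -0.001, -0.11], "twist": [0, 0, 0]},
    {"xyz": [0, -0.001, -0.13], "twist": [0, 0, 0]},
    {"xyz": [0, -0.001, -0.14], "twist": [0, 0, 0]},
    {"xyz": [0, -0.001, -0.145], "twist": [0, 0, 0]},
    {"xyz": [0, -0.001, -0.149], "twist": [0, 0, 0]},
    {"xyz": [0, -0.001, -0.149], "twist": [0, 0, 0]},
    {"xyz": [0, -0.001, -0.149], "twist": [0, 0, 0]},
  ],
)

```text
time: 8.28
tool_pos: [0.4417, -0.0182, 0.002]
ee_rot: [-1.573, -0.0, 1.281]
wrist_force: [0.2, -0.2, -0.3]
width: 0.0256
```

step_arm(
  commands=[
    {"xyz": [0, 0, 0], "twist": [0, 0, 0]},
    {"xyz": [0, 0, 0], "twist": [0, 0, 0]},
    {"xyz": [0, 0, 0], "twist": [0, 0, 0]},
    {"xyz": [0, 0, 0], "twist": [0, 0, 0]},
    {"xyz": [0, 0, 0], "twist": [0, 0, 0]},
    {"xyz": [0, 0, 0], "twist": [0, 0, 0]},
  ],
  fingers=110,
)

```text
time: 8.78
tool_pos: [0.4405, -0.0176, 0.0007]
ee_rot: [-1.571, -0.0, 1.282]
wrist_force: [-0.9, 0.4, 0.5]
width: 0.0535
```

step_arm(
  commands=[
    {"xyz": [0, 0, 0.03], "twist": [0, 0, 0]},
    {"xyz": [0, 0, 0.07], "twist": [0, 0, 0]},
    {"xyz": [0, 0, 0.11], "twist": [0, 0, 0]},
    {"xyz": [0, 0, 0.15], "twist": [0, 0, 0]},
    {"xyz": [0, 0, 0.15], "twist": [0, 0, 0]},
  ],
)

```text
time: 9.2
tool_pos: [0.4453, -0.0184, 0.16]
ee_rot: [-1.587, -0.002, 1.282]
wrist_force: [1.4, 0.6, 0.6]
width: 0.0533
```

```bash
python3 - <<'E'
from w import *
p,d,c,P=look("barin",.44,-.016,[(.03,.06,.041)],.08)
mould("mbar",p,c,P,.4408,-.0163)
E
```

```text
t 9.2 tcp [ 0.4453 -0.0184  0.16  ] rot deg [-90.95  -0.12  73.47] w 0.05334454639525209
barin 0.041 medz 0.0409 n 2134 mean [440.1 -17.8] rect [440.8 -17.8] [25.5 56. ] 72.9 circ [440.7 -17.9] 29.8
mbar rim 2228 medz 0.0137 mean [436.1 -14.9] rect [440.  -16.3] [56.7 86.6] 73.5
mbar floor 1523 medz 0.0051 mean [434.3 -12. ] rect [437.7 -15.2] [56.5 80. ] 73.5
```

View pics/w_barin.png

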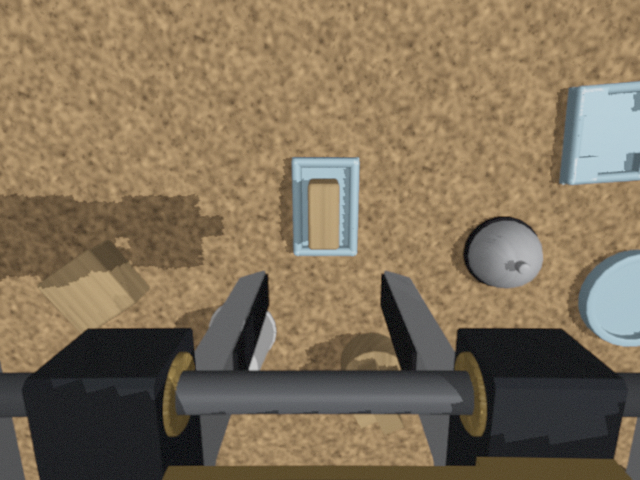

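The bar is in its mould at (325,215), with its top at 40.9 mm, so its underside is at 5 mm and 1.5 mm off centre. Next is the cross.

step_arm(
  commands=[
    {"xyz": [0.04, 0, 0.015], "twist": [0, 0, 6]},
    {"xyz": [0.08, 0, 0.03], "twist": [0, 0, 12]},
    {"xyz": [0.12, 0.001, 0.04], "twist": [0, 0, 18]},
    {"xyz": [0.15, 0.001, 0.04], "twist": [0, 0, 24]},
    {"xyz": [0.166, 0.001, 0.04], "twist": [0, 0, 25.5]},
    {"xyz": [0.166, 0.001, 0.04], "twist": [0, 0, 25.5]},
    {"xyz": [0.166, 0.001, 0.04], "twist": [0, 0, 25.5]},
    {"xyz": [0.166, 0.001, 0.04], "twist": [0, 0, 25.5]},
  ],
  fingers=0,
)

```text
time: 9.92
tool_pos: [0.605, -0.0166, 0.1893]
ee_rot: [-1.568, -0.001, 1.727]
wrist_force: [0.5, 0.2, 0.5]
width: 0.0935
```

```bash
python3 - <<'E'
from w import *
p,d,c,P=look("cr",.605,-.016,[(.066,.08,.072),(.03,.042,.036)],.06)
E
```

```text
t 9.9167 tcp [ 0.605  -0.0166  0.1893] rot deg [-8.983e+01 -5.000e-02  9.892e+01] w 0.09352889574935531
cr 0.072 medz 0.072 n 2130 mean [606.2 -16. ] rect [606.7 -16.3] [46.4 46.5] 55.5 circ [606.6 -16.4] 25.9
cr 0.036 medz 0.036 n 1231 mean [590.5 -20.8] rect [596.7 -19.2] [44.9 60.5] 12.9 circ [604.5 -17.2] 30.9
```

View pics/w_cr.png

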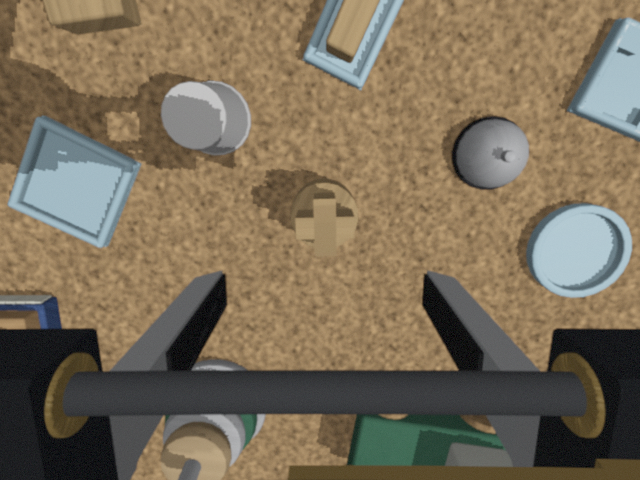

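```bash
cat >> w.py <<'E'
def harm4(P,c,x,y,lo,hi,zn,r=.035):
    Z=P[...,2];m=(np.hypot(P[...,0]-x,P[...,1]-y)<r)&(Z>lo)&(Z<hi);v,u=np.nonzero(m)
    W=plane(c,np.c_[u,v],zn)[:,:2];w=(W-W.mean(0))@[1,1j]
    s=(w**4).sum();return np.degrees(np.angle(s))/4,abs(s)/(abs(w)**4).sum()
E
python3 - <<'E'
from w import *
g=np.load("pics/w_cr.npz");P=cloud(g,g['d']);print("wrist",harm4(P,g,.6065,-.0163,.066,.08,.072))
for n in("top","side"):
    c=robot.camera_info(n);P=cloud(c,np.load(f"pics/{n}0d.npy"));print(n,harm4(P,c,.6065,-.0145,.066,.08,.072))
E
```

```text
wrist (np.float64(10.731271464827474), np.float64(0.45114274871217375))
top (np.float64(9.837425591276235), np.float64(0.45606114644866647))
side (np.float64(10.114268574024011), np.float64(0.40950251257432574))
```

All three views put the cross arms at about 10.3°. Descending to tool z 0.029, which puts the tips at about 0.049, then closing.

step_arm(
  commands=[
    {"xyz": [0.0015, 0.0005, -0.04], "twist": [0, 0, 1.4]},
    {"xyz": [0.0015, 0.0005, -0.08], "twist": [0, 0, 1.4]},
    {"xyz": [0.0015, 0.0005, -0.12], "twist": [0, 0, 1.4]},
    {"xyz": [0.0015, 0.0005, -0.145], "twist": [0, 0, 1.4]},
    {"xyz": [0.0015, 0.0005, -0.155], "twist": [0, 0, 1.4]},
    {"xyz": [0.0015, 0.0005, -0.16], "twist": [0, 0, 1.4]},
    {"xyz": [0.0015, 0.0005, -0.161], "twist": [0, 0, 1.4]},
    {"xyz": [0.0015, 0.0005, -0.161], "twist": [0, 0, 1.4]},
  ],
)

```text
time: 10.63
tool_pos: [0.6091, -0.0164, 0.0319]
ee_rot: [-1.574, 0.001, 1.751]
wrist_force: [0.0, 0.7, 1.1]
width: 0.0938
```

step_arm(
  commands=[
    {"xyz": [0, 0, 0], "twist": [0, 0, 0]},
    {"xyz": [0, 0, 0], "twist": [0, 0, 0]},
    {"xyz": [0, 0, 0], "twist": [0, 0, 0]},
    {"xyz": [0, 0, 0], "twist": [0, 0, 0]},
    {"xyz": [0, 0, 0], "twist": [0, 0, 0]},
    {"xyz": [0, 0, 0], "twist": [0, 0, 0]},
    {"xyz": [0, 0, 0], "twist": [0, 0, 0]},
    {"xyz": [0, 0, 0], "twist": [0, 0, 0]},
    {"xyz": [0, 0, 0], "twist": [0, 0, 0]},
    {"xyz": [0, 0, 0], "twist": [0, 0, 0]},
    {"xyz": [0, 0, 0], "twist": [0, 0, 0]},
    {"xyz": [0, 0, 0], "twist": [0, 0, 0]},
  ],
  fingers=255,
)

```text
time: 11.63
tool_pos: [0.6078, -0.0161, 0.0295]
ee_rot: [-1.571, -0.0, 1.752]
wrist_force: [0.4, 0.3, 0.1]
width: 0.0478
```

Gripped at 47.8 mm (the cross is 48 mm). Carrying it to the cross mould.

step_arm(
  commands=[
    {"xyz": [0, 0, 0.03], "twist": [0, 0, 0]},
    {"xyz": [0, 0, 0.07], "twist": [0, 0, 0]},
    {"xyz": [0, 0, 0.11], "twist": [0, 0, 0]},
    {"xyz": [-0.015, 0.025, 0.12], "twist": [0, 0, -4]},
    {"xyz": [-0.034, 0.056, 0.12], "twist": [0, 0, -8]},
    {"xyz": [-0.053, 0.087, 0.12], "twist": [0, 0, -12]},
    {"xyz": [-0.072, 0.118, 0.12], "twist": [0, 0, -16]},
    {"xyz": [-0.091, 0.149, 0.12], "twist": [0, 0, -20]},
    {"xyz": [-0.11, 0.18, 0.12], "twist": [0, 0, -23.3]},
    {"xyz": [-0.13, 0.21, 0.12], "twist": [0, 0, -23.3]},
    {"xyz": [-0.147, 0.238, 0.12], "twist": [0, 0, -23.3]},
    {"xyz": [-0.156, 0.252, 0.12], "twist": [0, 0, -23.3]},
  ],
)

```text
time: 12.63
tool_pos: [0.4496, 0.2386, 0.1497]
ee_rot: [-1.57, -0.001, 1.348]
wrist_force: [0.5, 0.2, -0.1]
width: 0.048
```

step_arm(
  commands=[
    {"xyz": [0, 0, 0], "twist": [0, 0, 0]},
    {"xyz": [0, 0, 0], "twist": [0, 0, 0]},
    {"xyz": [0, 0, 0], "twist": [0, 0, 0]},
  ],
)

```text
time: 12.88
tool_pos: [0.4523, 0.2352, 0.1495]
ee_rot: [-1.571, 0.001, 1.345]
wrist_force: [-0.4, -0.0, -0.2]
width: 0.0479
```

```bash
python3 - <<'E'
from w import *
p,d,c,P=look("mcr",.452,.236,[(.183,.2,.192)],.06)
mould("mcr",p,c,P,.4515,.237)
print(harm4(P,c,.452,.236,.183,.2,.192))
p,d=robot.snapshot("top");c=robot.camera_info("top");mould("top",p,c,cloud(c,d),.4515,.237)
E
```

```text
t 12.8833 tcp [0.4523 0.2352 0.1495] rot deg [-9.003e+01  3.000e-02  7.704e+01] w 0.04785479650445061
mcr 0.192 medz 0.192 n 9031 mean [449.1 235.8] rect [446.9 235. ] [61.3 54.2] 40.5 circ [445.8 236.6] 37.3
mcr rim 3508 medz 0.0138 mean [444.6 238.2] rect [449.6 236.6] [78.8 78.5] 77.1
mcr floor 3397 medz 0.0051 mean [445.7 237.7] rect [444.5 237.5] [77.5 68.3] 77.0
(np.float64(-12.063748974412425), np.float64(0.4999792808031001))
top rim 63 medz 0.0133 mean [452.6 206.4] rect [455.2 203.6] [89.8 43.7] 21.4
none
```

View pics/w_mcr.png

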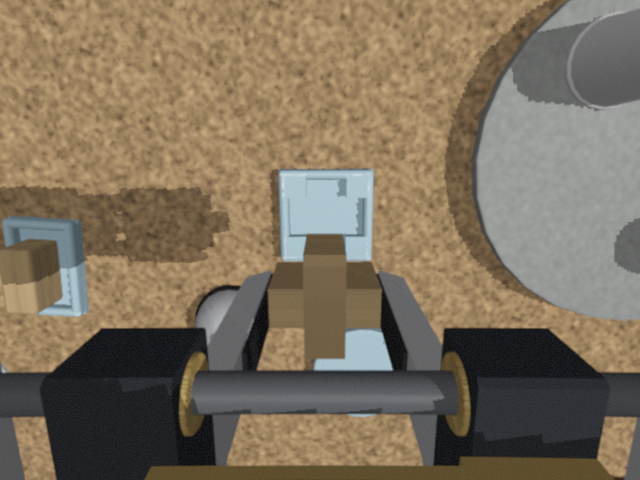

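The wrist view shows the cross in hand at (325,305), aligned with its mould at (326,215). The mould measures (450, 236.5) mm at -13°. Lowering.

step_arm(
  commands=[
    {"xyz": [-0.001, 0.001, -0.04], "twist": [0, 0, 0]},
    {"xyz": [-0.001, 0.001, -0.08], "twist": [0, 0, 0]},
    {"xyz": [-0.001, 0.001, -0.11], "twist": [0, 0, 0]},
    {"xyz": [-0.001, 0.001, -0.13], "twist": [0, 0, 0]},
    {"xyz": [-0.001, 0.001, -0.14], "twist": [0, 0, 0]},
    {"xyz": [-0.001, 0.001, -0.145], "twist": [0, 0, 0]},
    {"xyz": [-0.001, 0.001, -0.149], "twist": [0, 0, 0]},
    {"xyz": [-0.001, 0.001, -0.149], "twist": [0, 0, 0]},
    {"xyz": [-0.001, 0.001, -0.149], "twist": [0, 0, 0]},
  ],
)

```text
time: 13.73
tool_pos: [0.4523, 0.2371, 0.0021]
ee_rot: [-1.573, -0.002, 1.345]
wrist_force: [0.6, 0.3, -0.2]
width: 0.0476
```

step_arm(
  commands=[
    {"xyz": [0, 0, 0], "twist": [0, 0, 0]},
    {"xyz": [0, 0, 0], "twist": [0, 0, 0]},
    {"xyz": [0, 0, 0], "twist": [0, 0, 0]},
    {"xyz": [0, 0, 0], "twist": [0, 0, 0]},
    {"xyz": [0, 0, 0], "twist": [0, 0, 0]},
    {"xyz": [0, 0, 0], "twist": [0, 0, 0]},
  ],
  fingers=50,
)

```text
time: 14.23
tool_pos: [0.4509, 0.2369, 0.0007]
ee_rot: [-1.571, -0.0, 1.345]
wrist_force: [0.4, 0.9, -0.7]
width: 0.0755
```

step_arm(
  commands=[
    {"xyz": [0, 0, 0.03], "twist": [0, 0, 0]},
    {"xyz": [0, 0, 0.07], "twist": [0, 0, 0]},
    {"xyz": [0, 0, 0.11], "twist": [0, 0, 0]},
    {"xyz": [0, 0, 0.15], "twist": [0, 0, 0]},
    {"xyz": [0, 0, 0.15], "twist": [0, 0, 0]},
  ],
)

```text
time: 14.65
tool_pos: [0.4556, 0.2388, 0.1606]
ee_rot: [-1.585, -0.01, 1.345]
wrist_force: [0.4, 0.5, 1.5]
width: 0.0758
```

```bash
python3 - <<'E'
from w import *
p,d,c,P=look("crin",.452,.236,[(.03,.06,.041)],.06)
mould("mcr",p,c,P,.4515,.237)
E
```

```text
t 14.65 tcp [0.4556 0.2388 0.1606] rot deg [-90.82  -0.57  77.07] w 0.07582598845021571
crin 0.041 medz 0.041 n 2186 mean [450.7 237.4] rect [451.2 237.4] [46.9 47. ] 32.1 circ [451.2 237.4] 26.1
mcr rim 3588 medz 0.0138 mean [446.9 237.3] rect [449.6 236.6] [78.8 77.9] 77.1
mcr floor 1440 medz 0.0051 mean [441.5 237. ] rect [447.  236.7] [77.8 72.9] 77.1
```

View pics/w_crin.png

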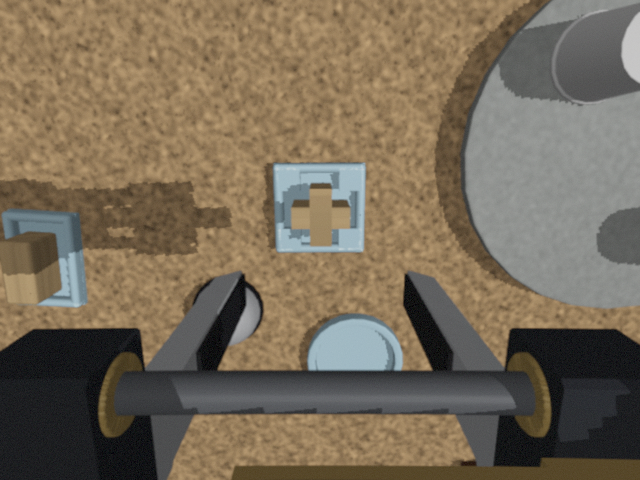

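The cross sits in its mould, with its top at 41.0 mm and about 1.7 mm off centre. Next is the disc.

step_arm(
  commands=[
    {"xyz": [0.154, -0.254, 0.04], "twist": [0, 0, 0]},
    {"xyz": [0.154, -0.254, 0.04], "twist": [0, 0, 0]},
    {"xyz": [0.154, -0.254, 0.04], "twist": [0, 0, 0]},
    {"xyz": [0.154, -0.254, 0.04], "twist": [0, 0, 0]},
    {"xyz": [0.154, -0.254, 0.04], "twist": [0, 0, 0]},
    {"xyz": [0.154, -0.254, 0.04], "twist": [0, 0, 0]},
    {"xyz": [0.154, -0.254, 0.04], "twist": [0, 0, 0]},
    {"xyz": [0.154, -0.254, 0.04], "twist": [0, 0, 0]},
    {"xyz": [0.154, -0.254, 0.04], "twist": [0, 0, 0]},
    {"xyz": [0.154, -0.254, 0.04], "twist": [0, 0, 0]},
    {"xyz": [0.154, -0.254, 0.04], "twist": [0, 0, 0]},
  ],
  fingers=0,
)

```text
time: 15.62
tool_pos: [0.6038, -0.0157, 0.1895]
ee_rot: [-1.568, -0.001, 1.346]
wrist_force: [0.4, 0.4, -0.8]
width: 0.0939
```

```bash
python3 - <<'E'
from w import *
p,d,c,P=look("di",.605,-.016,[(.03,.042,.036)],.06)
E
```

```text
t 15.6167 tcp [ 0.6038 -0.0157  0.1895] rot deg [-8.986e+01 -3.000e-02  7.714e+01] w 0.09392060157932981
di 0.036 medz 0.036 n 3569 mean [604.3 -16.8] rect [604.8 -17. ] [60.7 60.7] 32.4 circ [604.7 -17.1] 31.0
```

View pics/w_di.png

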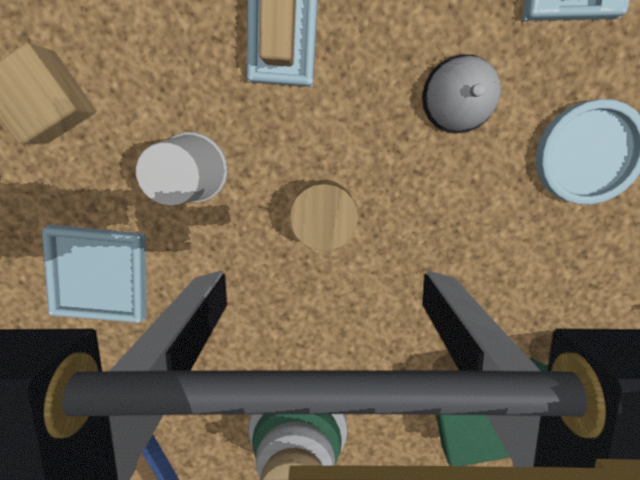

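The disc is at (325,217), measured at (604.7, -17.0) mm with its top at 36.0 mm, directly below the tool. Descending.

step_arm(
  commands=[
    {"xyz": [0, 0, -0.04], "twist": [0, 0, 0]},
    {"xyz": [0, 0, -0.08], "twist": [0, 0, 0]},
    {"xyz": [0, 0, -0.12], "twist": [0, 0, 0]},
    {"xyz": [0, 0, -0.155], "twist": [0, 0, 0]},
    {"xyz": [0, 0, -0.18], "twist": [0, 0, 0]},
    {"xyz": [0, 0, -0.192], "twist": [0, 0, 0]},
    {"xyz": [0, 0, -0.197], "twist": [0, 0, 0]},
    {"xyz": [0, 0, -0.197], "twist": [0, 0, 0]},
    {"xyz": [0, 0, -0.197], "twist": [0, 0, 0]},
  ],
)

```text
time: 16.42
tool_pos: [0.6062, -0.0167, -0.0044]
ee_rot: [-1.574, -0.0, 1.346]
wrist_force: [0.2, -0.3, 0.1]
width: 0.0937
```

step_arm(
  commands=[
    {"xyz": [0, 0, 0], "twist": [0, 0, 0]},
    {"xyz": [0, 0, 0], "twist": [0, 0, 0]},
    {"xyz": [0, 0, 0], "twist": [0, 0, 0]},
    {"xyz": [0, 0, 0], "twist": [0, 0, 0]},
    {"xyz": [0, 0, 0], "twist": [0, 0, 0]},
    {"xyz": [0, 0, 0], "twist": [0, 0, 0]},
    {"xyz": [0, 0, 0], "twist": [0, 0, 0]},
    {"xyz": [0, 0, 0], "twist": [0, 0, 0]},
    {"xyz": [0, 0, 0], "twist": [0, 0, 0]},
    {"xyz": [0, 0, 0], "twist": [0, 0, 0]},
  ],
  fingers=255,
)

```text
time: 17.25
tool_pos: [0.6052, -0.0172, -0.0059]
ee_rot: [-1.572, -0.0, 1.345]
wrist_force: [-0.7, -0.6, 3.2]
width: 0.0614
```

step_arm(
  commands=[
    {"xyz": [0, 0, 0.03], "twist": [0, 0, 0]},
    {"xyz": [0, 0, 0.07], "twist": [0, 0, 0]},
    {"xyz": [0, 0, 0.11], "twist": [0, 0, 0]},
    {"xyz": [0, 0, 0.15], "twist": [0, 0, 0]},
    {"xyz": [0, 0.036, 0.15], "twist": [0, 0, 0]},
    {"xyz": [0, 0.072, 0.15], "twist": [0, 0, 0]},
    {"xyz": [0.001, 0.108, 0.15], "twist": [0, 0, 0]},
    {"xyz": [0.001, 0.144, 0.15], "twist": [0, 0, 0]},
    {"xyz": [0.001, 0.18, 0.15], "twist": [0, 0, 0]},
    {"xyz": [0.002, 0.216, 0.15], "twist": [0, 0, 0]},
    {"xyz": [0.002, 0.245, 0.15], "twist": [0, 0, 0]},
    {"xyz": [0.002, 0.253, 0.15], "twist": [0, 0, 0]},
  ],
)

```text
time: 18.25
tool_pos: [0.6055, 0.2405, 0.1419]
ee_rot: [-1.568, -0.001, 1.35]
wrist_force: [-0.1, -0.0, -0.8]
width: 0.0612
```

step_arm(
  commands=[
    {"xyz": [0, 0, 0], "twist": [0, 0, 0]},
    {"xyz": [0, 0, 0], "twist": [0, 0, 0]},
    {"xyz": [0, 0, 0], "twist": [0, 0, 0]},
  ],
)

```text
time: 18.5
tool_pos: [0.6069, 0.2342, 0.1431]
ee_rot: [-1.57, 0.001, 1.343]
wrist_force: [-0.2, -0.1, -1.1]
width: 0.0611
```

```bash
python3 - <<'E'
from w import *
p,d,c,P=look("mdi",.606,.236,[(.175,.195,.186)],.06)
mould("mdi",p,c,P,.6065,.237)
m=mask_blue(p);m=((m>0)&(np.hypot(P[...,0]-.6065,P[...,1]-.237)<.07)&(P[...,2]>.0115)&(P[...,2]<.02))
v,u=np.nonzero(m);W=plane(c,np.c_[u,v],.014)[:,:2]*1000
# circle fit of outer edge: algebraic on hull
h=cv2.convexHull(W.astype(np.float32))[:,0]
A=np.c_[2*h,np.ones(len(h))];s=np.linalg.lstsq(A,(h**2).sum(1),rcond=None)[0];print("hullfit",s[:2],np.sqrt(s[2]+s[0]**2+s[1]**2))
E
```

```text
t 18.5 tcp [0.6069 0.2342 0.1431] rot deg [-8.997e+01  7.000e-02  7.698e+01] w 0.06112679671348136
mdi 0.186 medz 0.185 n 16826 mean [603.8 234.9] rect [602.1 234.7] [70.3 66.6] 35.5 circ [601.3 235.3] 45.0
mdi rim 1903 medz 0.0139 mean [586.5 240.4] rect [593.5 239.4] [92.  66.1] 74.6
mdi floor 3898 medz 0.0051 mean [594.6 239.2] rect [592.3 239.8] [77.8 61. ] 75.6
hullfit [606.02184797 235.90082104] 45.995593535208265
```

View pics/w_mdi.png

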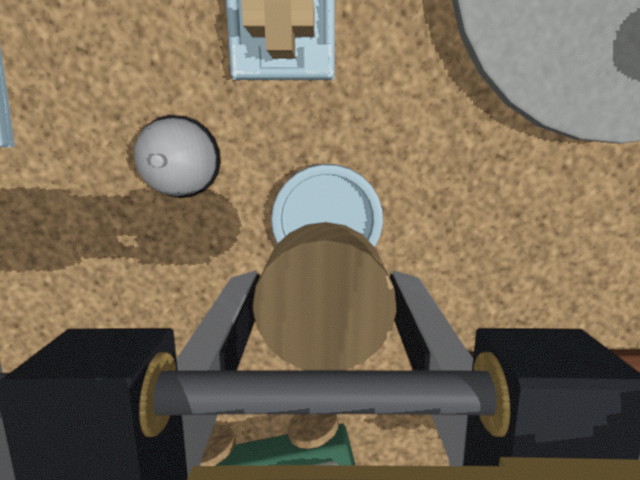

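The disc in hand at (325,300) is over its mould at (327,215). The mould's circle fit is (606.0, 235.9) mm, so no xy correction is needed.

step_arm(
  commands=[
    {"xyz": [0, 0, -0.04], "twist": [0, 0, 0]},
    {"xyz": [0, 0, -0.08], "twist": [0, 0, 0]},
    {"xyz": [0, 0, -0.11], "twist": [0, 0, 0]},
    {"xyz": [0, 0, -0.13], "twist": [0, 0, 0]},
    {"xyz": [0, 0, -0.138], "twist": [0, 0, 0]},
    {"xyz": [0, 0, -0.143], "twist": [0, 0, 0]},
    {"xyz": [0, 0, -0.143], "twist": [0, 0, 0]},
    {"xyz": [0, 0, -0.143], "twist": [0, 0, 0]},
    {"xyz": [0, 0, -0.143], "twist": [0, 0, 0]},
  ],
)

```text
time: 19.3
tool_pos: [0.6087, 0.2361, 0.0031]
ee_rot: [-1.575, -0.002, 1.345]
wrist_force: [-0.1, 0.4, -0.7]
width: 0.0613
```

step_arm(
  commands=[
    {"xyz": [0, 0, 0], "twist": [0, 0, 0]},
    {"xyz": [0, 0, 0], "twist": [0, 0, 0]},
    {"xyz": [0, 0, 0], "twist": [0, 0, 0]},
    {"xyz": [0, 0, 0], "twist": [0, 0, 0]},
    {"xyz": [0, 0, 0], "twist": [0, 0, 0]},
    {"xyz": [0, 0, 0], "twist": [0, 0, 0]},
    {"xyz": [0, 0, 0], "twist": [0, 0, 0]},
  ],
  fingers=0,
)

```text
time: 19.88
tool_pos: [0.6068, 0.2358, 0.0006]
ee_rot: [-1.571, -0.0, 1.345]
wrist_force: [-0.5, 0.0, 0.2]
width: 0.0939
```

step_arm(
  commands=[
    {"xyz": [0, 0, 0.03], "twist": [0, 0, 0]},
    {"xyz": [0, 0, 0.07], "twist": [0, 0, 0]},
    {"xyz": [0, 0, 0.11], "twist": [0, 0, 0]},
    {"xyz": [0, 0, 0.15], "twist": [0, 0, 0]},
    {"xyz": [0, 0, 0.18], "twist": [0, 0, 0]},
    {"xyz": [0, 0, 0.18], "twist": [0, 0, 0]},
  ],
)

```text
time: 20.38
tool_pos: [0.6105, 0.237, 0.1907]
ee_rot: [-1.585, -0.008, 1.345]
wrist_force: [0.4, 0.0, 0.6]
width: 0.0942
```

```bash
python3 - <<'E'
from w import *
p,d,c,P=look("diin",.606,.236,[(.03,.06,.041)],.06)
mould("mdi",p,c,P,.6065,.237)
E
```

```text
t 20.3833 tcp [0.6105 0.237  0.1907] rot deg [-90.81  -0.46  77.07] w 0.09421159520453666
diin 0.041 medz 0.041 n 3712 mean [607.1 236.1] rect [607.8 235.8] [61.  61.1] 32.4 circ [607.6 236.1] 31.1
mdi rim 2045 medz 0.0139 mean [602.1 237.4] rect [606.3 235.7] [91.7 91.8] 77.1
mdi floor 1115 medz 0.0051 mean [587.3 240.8] rect [594. 239.] [76.8 63. ] 77.0
```

View pics/w_diin.png

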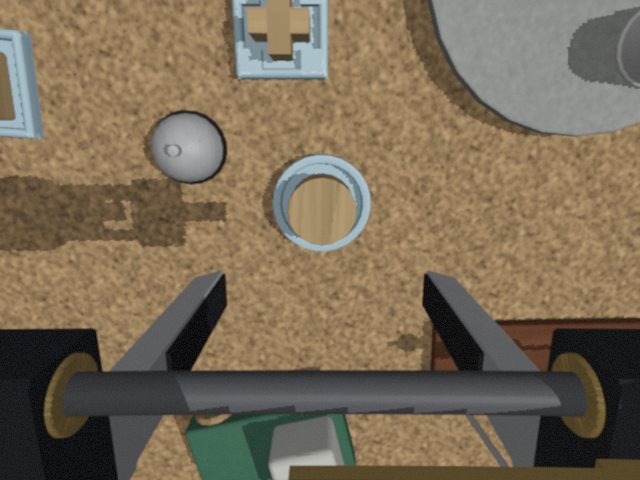

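The disc is seated (top 41.0 mm, about 1.3 mm off centre). Last is the square.

step_arm(
  commands=[
    {"xyz": [-0.157, -0.47, 0.01], "twist": [0, 0, 30]},
    {"xyz": [-0.157, -0.47, 0.01], "twist": [0, 0, 30]},
    {"xyz": [-0.157, -0.47, 0.01], "twist": [0, 0, 30]},
    {"xyz": [-0.157, -0.47, 0.01], "twist": [0, 0, 30]},
    {"xyz": [-0.157, -0.47, 0.01], "twist": [0, 0, 30]},
    {"xyz": [-0.157, -0.47, 0.01], "twist": [0, 0, 30]},
    {"xyz": [-0.157, -0.47, 0.01], "twist": [0, 0, 30]},
    {"xyz": [-0.157, -0.47, 0.01], "twist": [0, 0, 30]},
    {"xyz": [-0.157, -0.47, 0.01], "twist": [0, 0, 30]},
    {"xyz": [-0.157, -0.47, 0.01], "twist": [0, 0, 30]},
    {"xyz": [-0.157, -0.47, 0.01], "twist": [0, 0, 30]},
    {"xyz": [-0.157, -0.47, 0.01], "twist": [0, 0, 30]},
  ],
)

```text
time: 21.43
tool_pos: [0.448, -0.2354, 0.1887]
ee_rot: [-1.569, -0.002, 1.868]
wrist_force: [1.3, 0.5, 0.0]
width: 0.0939
```

step_arm(
  commands=[
    {"xyz": [0, 0, 0], "twist": [0, 0, 0]},
    {"xyz": [0, 0, 0], "twist": [0, 0, 0]},
    {"xyz": [0, 0, 0], "twist": [0, 0, 0]},
  ],
)

```text
time: 21.68
tool_pos: [0.4493, -0.2336, 0.1891]
ee_rot: [-1.57, -0.003, 1.868]
wrist_force: [1.0, -0.0, -0.6]
width: 0.0939
```

```bash
python3 - <<'E'
from w import *
p,d,c,P=look("sq",.45,-.234,[(.03,.042,.036)],.06)
E
```

```text
t 21.6833 tcp [ 0.4493 -0.2336  0.1891] rot deg [-89.93  -0.16 107.02] w 0.09385066860169003
sq 0.036 medz 0.0359 n 4270 mean [ 448.1 -235.8] rect [ 448.7 -235.6] [58.6 59.5] 17.0 circ [ 449.2 -235.6] 40.5
```

View pics/w_sq.png

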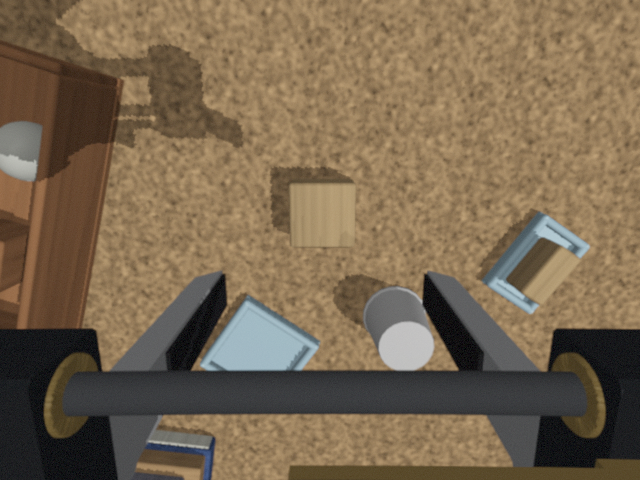

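The square is at (322,215), parallel to the fingers, measured at (448.9, -235.3) mm and 17.0° with its top at 35.9 mm. Descending.

step_arm(
  commands=[
    {"xyz": [0, -0.001, -0.04], "twist": [0, 0, 0]},
    {"xyz": [0, -0.001, -0.08], "twist": [0, 0, 0]},
    {"xyz": [0, -0.001, -0.12], "twist": [0, 0, 0]},
    {"xyz": [0, -0.001, -0.155], "twist": [0, 0, 0]},
    {"xyz": [0, -0.001, -0.18], "twist": [0, 0, 0]},
    {"xyz": [0, -0.001, -0.192], "twist": [0, 0, 0]},
    {"xyz": [0, -0.001, -0.195], "twist": [0, 0, 0]},
    {"xyz": [0, -0.001, -0.195], "twist": [0, 0, 0]},
    {"xyz": [0, -0.001, -0.195], "twist": [0, 0, 0]},
  ],
)

```text
time: 22.48
tool_pos: [0.4515, -0.2355, -0.0025]
ee_rot: [-1.573, 0.003, 1.87]
wrist_force: [0.2, 0.0, 1.5]
width: 0.0939
```

step_arm(
  commands=[
    {"xyz": [0, 0, 0], "twist": [0, 0, 0]},
    {"xyz": [0, 0, 0], "twist": [0, 0, 0]},
    {"xyz": [0, 0, 0], "twist": [0, 0, 0]},
    {"xyz": [0, 0, 0], "twist": [0, 0, 0]},
    {"xyz": [0, 0, 0], "twist": [0, 0, 0]},
    {"xyz": [0, 0, 0], "twist": [0, 0, 0]},
    {"xyz": [0, 0, 0], "twist": [0, 0, 0]},
    {"xyz": [0, 0, 0], "twist": [0, 0, 0]},
    {"xyz": [0, 0, 0], "twist": [0, 0, 0]},
    {"xyz": [0, 0, 0], "twist": [0, 0, 0]},
  ],
  fingers=255,
)

```text
time: 23.32
tool_pos: [0.45, -0.2353, -0.0041]
ee_rot: [-1.571, 0.0, 1.869]
wrist_force: [-0.7, -0.6, 3.1]
width: 0.0597
```

step_arm(
  commands=[
    {"xyz": [0, 0, 0.03], "twist": [0, 0, 0]},
    {"xyz": [0, 0, 0.07], "twist": [0, 0, 0]},
    {"xyz": [0, 0, 0.11], "twist": [0, 0, 0]},
    {"xyz": [0, 0, 0.15], "twist": [0, 0, 0]},
    {"xyz": [0.03, -0.003, 0.15], "twist": [0, 0, -6]},
    {"xyz": [0.06, -0.006, 0.15], "twist": [0, 0, -12]},
    {"xyz": [0.09, -0.009, 0.15], "twist": [0, 0, -18]},
    {"xyz": [0.12, -0.012, 0.15], "twist": [0, 0, -24]},
    {"xyz": [0.145, -0.015, 0.15], "twist": [0, 0, -30]},
    {"xyz": [0.16, -0.017, 0.15], "twist": [0, 0, -35.1]},
    {"xyz": [0.167, -0.018, 0.15], "twist": [0, 0, -35.1]},
    {"xyz": [0.167, -0.018, 0.15], "twist": [0, 0, -35.1]},
  ],
)

```text
time: 24.32
tool_pos: [0.6174, -0.253, 0.1438]
ee_rot: [-1.569, -0.0, 1.259]
wrist_force: [-1.4, 0.5, -1.1]
width: 0.06
```

step_arm(
  commands=[
    {"xyz": [0, 0, 0], "twist": [0, 0, 0]},
    {"xyz": [0, 0, 0], "twist": [0, 0, 0]},
    {"xyz": [0, 0, 0], "twist": [0, 0, 0]},
  ],
)

```text
time: 24.57
tool_pos: [0.616, -0.2532, 0.146]
ee_rot: [-1.571, 0.0, 1.256]
wrist_force: [-0.2, -0.0, -1.2]
width: 0.0599
```

```bash
python3 - <<'E'
from w import *
p,d,c,P=look("msq",.616,-.252,[(.17,.2,.186)],.06)
mould("msq",p,c,P,.6165,-.2525)
E
```

```text
t 24.5667 tcp [ 0.616  -0.2532  0.146 ] rot deg [-90.     0.    71.98] w 0.05990062669419817
msq 0.186 medz 0.1859 n 20312 mean [ 612.2 -252.1] rect [ 613.2 -252.7] [91. 63.] 72.1 circ [ 612.1 -252.3] 45.5
msq rim 1770 medz 0.0137 mean [ 586.7 -244.1] rect [ 595.4 -246.6] [90.6 46.3] 71.5
msq floor 4049 medz 0.005 mean [ 600.2 -248.4] rect [ 596.4 -247.1] [90.1 47.4] 72.0
```

View pics/w_msq.png

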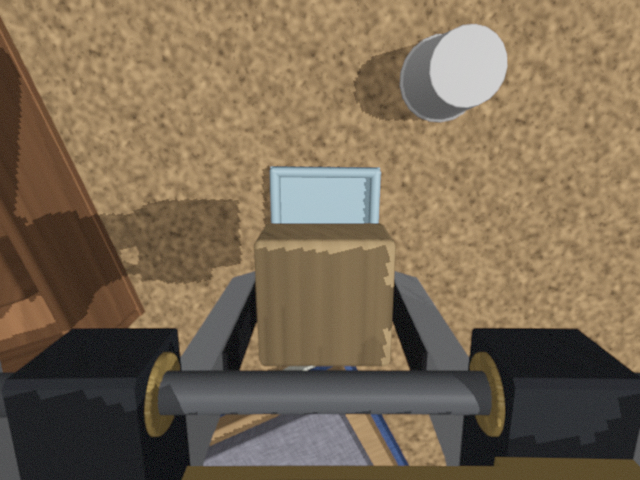

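The square in hand at (325,305) is parallel to its mould at (325,200). Measuring from the mould's far edge puts its centre at (616.9, -253.4) mm. Lowering 144 mm with a +1 mm x correction.

step_arm(
  commands=[
    {"xyz": [0.001, 0, -0.04], "twist": [0, 0, 0]},
    {"xyz": [0.001, 0, -0.08], "twist": [0, 0, 0]},
    {"xyz": [0.001, 0, -0.11], "twist": [0, 0, 0]},
    {"xyz": [0.001, 0, -0.13], "twist": [0, 0, 0]},
    {"xyz": [0.001, 0, -0.138], "twist": [0, 0, 0]},
    {"xyz": [0.001, 0, -0.144], "twist": [0, 0, 0]},
    {"xyz": [0.001, 0, -0.144], "twist": [0, 0, 0]},
    {"xyz": [0.001, 0, -0.144], "twist": [0, 0, 0]},
    {"xyz": [0.001, 0, -0.144], "twist": [0, 0, 0]},
  ],
)

```text
time: 25.37
tool_pos: [0.6193, -0.254, 0.0039]
ee_rot: [-1.575, 0.001, 1.256]
wrist_force: [1.0, 0.1, -1.1]
width: 0.0595
```

step_arm(
  commands=[
    {"xyz": [0, 0, 0], "twist": [0, 0, 0]},
    {"xyz": [0, 0, 0], "twist": [0, 0, 0]},
    {"xyz": [0, 0, 0], "twist": [0, 0, 0]},
    {"xyz": [0, 0, 0], "twist": [0, 0, 0]},
    {"xyz": [0, 0, 0], "twist": [0, 0, 0]},
    {"xyz": [0, 0, 0], "twist": [0, 0, 0]},
    {"xyz": [0, 0, 0], "twist": [0, 0, 0]},
  ],
  fingers=0,
)

```text
time: 25.95
tool_pos: [0.6179, -0.2531, 0.0016]
ee_rot: [-1.571, -0.0, 1.256]
wrist_force: [-0.2, -0.7, 0.1]
width: 0.0936
```

step_arm(
  commands=[
    {"xyz": [0, 0, 0.03], "twist": [0, 0, 0]},
    {"xyz": [0, 0, 0.07], "twist": [0, 0, 0]},
    {"xyz": [0, 0, 0.11], "twist": [0, 0, 0]},
    {"xyz": [0, 0, 0.15], "twist": [0, 0, 0]},
    {"xyz": [0, 0, 0.18], "twist": [0, 0, 0]},
    {"xyz": [0, 0, 0.18], "twist": [0, 0, 0]},
    {"xyz": [0, 0, 0.18], "twist": [0, 0, 0]},
  ],
)

```text
time: 26.53
tool_pos: [0.6193, -0.2538, 0.1852]
ee_rot: [-1.577, 0.001, 1.256]
wrist_force: [0.7, -0.4, -0.4]
width: 0.0942
```

```bash
python3 - <<'E'
from w import *
p,d,c,P=look("sqin",.616,-.252,[(.03,.06,.041)],.06)
mould("msq",p,c,P,.6165,-.2525)
E
```

```text
t 26.5333 tcp [ 0.6193 -0.2538  0.1852] rot deg [-9.038e+01  5.000e-02  7.196e+01] w 0.09417879280764883
sqin 0.041 medz 0.0409 n 4568 mean [ 617.4 -253.5] rect [ 618.  -253.8] [59.4 60. ] 72.0 circ [ 618.1 -253.9] 40.4
msq rim 2443 medz 0.0137 mean [ 612.3 -251.3] rect [ 616.5 -253.9] [90.7 90.8] 71.3
msq floor 1517 medz 0.005 mean [ 601.4 -249.7] rect [ 612.9 -256.2] [84.  84.5] 71.3
```

View pics/w_sqin.png

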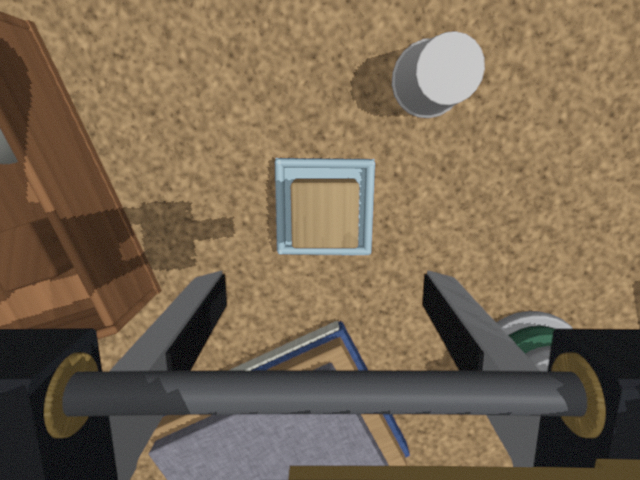

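All four blocks are in. The square's top is at 40.9 mm, about 1.5 mm off centre. I'll check all four, plus the bell and cup, from the fixed cameras before handing in.

```bash
python3 - <<'E'
from w import *
for n in("side","top"):
    c=robot.camera_info(n);p,d=robot.snapshot(n);cv2.imwrite(f"pics/{n}_end.png",p[:,:,::-1])
    P=cloud(c,d);P0=cloud(c,np.load(f"pics/{n}0d.npy"))
    for nm,x,y in(("bell",.5275,.128),("cup",.535,-.128)):
        f=lambda P:P[(np.hypot(P[...,0]-x,P[...,1]-y)<.06)&(P[...,2]>.02)&(P[...,2]<.08)].mean(0).round(4)
        print(n,nm,f(P0),f(P))
    for nm,x,y in(("bar",.4405,-.0165),("cross",.45,.2365),("square",.617,-.2535),("disc",.606,.236)):
        m=(np.hypot(P[...,0]-x,P[...,1]-y)<.05)&(P[...,2]>.033)&(P[...,2]<.06);Q=P[m];print(n,nm,m.sum(),np.median(Q,0).round(4),Q[:,2].std().round(4))
print(robot.get_obs()['wrist_force'],robot.get_obs()['time'])
E
```

```text
side bell [0.5286 0.1353 0.0319] [0.5285 0.1352 0.0319]
side cup [ 0.5369 -0.1172  0.0515] [ 0.5369 -0.1171  0.0512]
side bar 529 [ 0.4421 -0.0143  0.0401] 0.002
side cross 936 [0.4526 0.2396 0.0404] 0.0016
side square 749 [ 0.6185 -0.2476  0.0404] 0.0019
side disc 1897 [0.6086 0.2389 0.0402] 0.0014
top bell [0.5268 0.1267 0.0326] [0.5265 0.1268 0.0327]
top cup [ 0.5332 -0.1262  0.0586] [ 0.5332 -0.1262  0.0589]
top bar 402 [ 0.4415 -0.0183  0.041 ] 0.0019
top cross 401 [0.4521 0.2364 0.0415] 0.002
top square 741 [ 0.6209 -0.2466  0.041 ] 0.0021
top disc 789 [0.6075 0.2344 0.0415] 0.002
[-0.45616823 -0.34842552 -0.64092509] 26.6833
```

View pics/side_end.png

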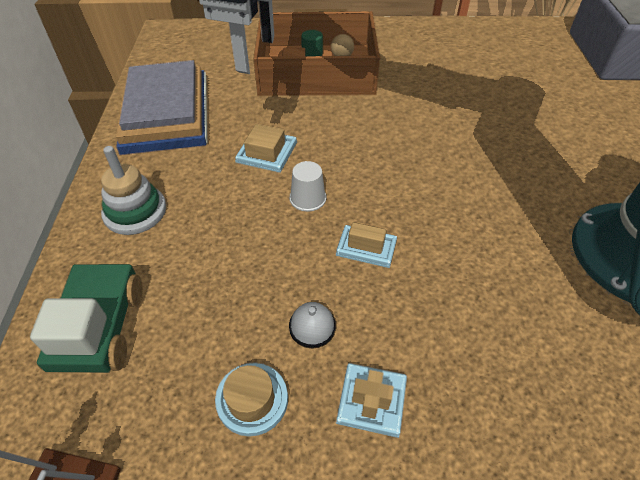

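The side view shows every block flat in its own mould: square (266,141), bar (367,237), disc (248,391) and cross (373,390). The bell and cup haven't moved.

```bash
python3 -c "
from bench import robot
print(robot.close_job())"
```

```text
the job is handed in; nothing more can be done
None
```

All four blocks are in their own moulds, right way up, and the job was handed in at about 26.7 s. I took the bar off the square and the cross off the disc first, then moved the disc and the square.

- **Final checks:** In the wrist view taken after each placing, the block tops stood 40.9–41.0 mm above the surface, so the undersides are on the 5 mm floors. The centres were about 1.5 mm from the well centres (limit 14 mm). The fixed cameras gave tops of 40.1–41.5 mm. The bell and cup measured within 0.3 mm of where they started, and the gripper was open and clear at the end.
- **Failed first grasp:** My first attempt on the bar closed above it, without touching it. The reported tool height didn't match the text: the fingertips were about 20 mm above it, not 8 mm below. I measured that offset from the wrist and side views and used it for every grasp after that.
- **Camera disagreement:** The top and side cameras differed by 3–4 mm in y at the start. The wrist camera agreed with the top one, so I used those two. In the final check, the top and side medians for the square were biased by 4–7 mm, I think because the gripper and block sides got in the way. The wrist and side pictures both show it well inside its mould.

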